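# Tip the mosaic chunks into the sorter hopper and park the scoop tote

## Task

Take the blue scoop tote by its black bar and tip all five ceramic mosaic chunks into the yellow hopper, keeping the tote tipped until the last one is in. Then park the empty tote upright inside the orange guides of the height-adjustable cradle: its plate may stand at any height, so lower the tote gently until you feel it resting on the plate, and only then let go. Leave the other things on the table where they stand.

Things in the scene. Friction and masses are not known exactly. Their poses are not given: they have to be found in the camera images.
- tote_grip (a point): Centre of the tote's black grip bar, 110 mm above its underside. Tote axes: +x to the spout, z up. The bar runs along y, 110 mm clear between side arms, 12 mm thick, 24 mm deep, raked back 30 degrees: pinch its two broad flat faces, gripper coming down along (0.5, 0, -0.866) in tote axes, fingers closing along (0.866, 0, 0.5).
- tote: Blue open scoop tote, 0.13 to 0.21 kg, holding the five chunks; origin at the centre of its underside, axes as tote_grip. 165 mm along x (82.5 each way), 134 along y (136 over the bar). Side and rear walls 50 mm high, 4 mm thick; no front wall.
- tote_lip (a point): Middle of the tote's spout lip: 82 mm ahead (+x) of the bar's centre and 90 mm below it. The last 57 mm of the floor before it rise 18 mm as a ramp; the side walls reach down to the underside there. Chunks start to slide out with the spout 45 to 60 degrees down, depending on friction, which varies.
- chunk0_center (a point): Centre of a chunky terracotta mosaic piece with blue glaze on top, 26 x 24 x 18 mm, 20 g; starts inside the tote.
- chunk1_center (a point): Centre of a chunky terracotta mosaic piece with yellow glaze on top, 24 x 28 x 16 mm, 20 g; starts inside the tote.
- chunk2_center (a point): Centre of a chunky terracotta mosaic piece with green glaze on top, 28 x 22 x 20 mm, 20 g; starts inside the tote.
- chunk3_center (a point): Centre of a chunky terracotta mosaic piece with red glaze on top, 24 x 24 x 22 mm, 20 g; starts inside the tote.
- chunk4_center (a point): Centre of a chunky terracotta mosaic piece with white glaze on top, 28 x 26 x 16 mm, 20 g; starts inside the tote.
- hopper: Fixed yellow feed hopper, an open square bin; origin at the centre of its underside on the table. Outside 180 x 180 mm, floor and walls 5 mm; straight walls to 105 mm, then flared to a mouth about 220 mm square, rim 130 mm above the table. An outlet box with a red knob sticks out at -x, 123 mm from the centre. A chunk must lie inside, below the flare.
- cradle: Fixed base of the cradle, 170 x 140 mm; origin at the centre of its underside on the table. Above it, centred on a post, is a level clamped plate 199 x 168 mm (x, y), which does not give. Its upper face is 60 to 100 mm above the table: it differs every time and is not reported. The tote's x goes along the cradle's x, spout either way.
- cradle_axis (a point): Centre of the cradle on the table, axes as the cradle's. Orange guides on the plate's four sides leave 177 x 146 mm (x, y) for the tote (165 x 134); they flare outward and rise 27 mm over the plate. Corners are open.
- can_a: Blue-labelled drinks can, 66 mm wide, 120 mm tall; loose bystander, origin at the centre of its underside.
- can_b: Green-labelled drinks can, 66 mm wide, 120 mm tall; loose bystander, origin at the centre of its underside.
- jar: Jar of glaze, 60 mm wide, 75 mm tall; loose bystander, origin at the centre of its underside.
- palette: White paint palette with six wells, 110 x 160 x 18 mm; loose bystander, origin at the centre of its underside.
- tape: Roll of tape lying flat, 90 mm wide, 25 mm tall; loose bystander, origin at the centre of its underside.
- brush_cup: Green glass cup, 76 mm wide, 90 mm tall, brushes standing up to 185 mm; loose bystander, origin at the centre of its underside.
There are look-alikes about, which are no part of the job. Leave any brown or turquoise look-alike of the tote alone.

How it is judged (in metres and radians):
On the way, in this order (a step that is already met when the one before it is completed fails the run):
1. all five chunks are in the hopper while the gripper still holds the tote tipped (more than 30 degrees) (x of chunk0_center in the frame of hopper between -0.09 and 0.09 m and y of chunk0_center in the frame of hopper between -0.09 and 0.09 m and z of each of chunk0_center, chunk1_center, chunk2_center, chunk3_center, chunk4_center in the frame of hopper below 0.105 m and x of chunk1_center in the frame of hopper between -0.09 and 0.09 m and y of chunk1_center in the frame of hopper between -0.09 and 0.09 m and x of chunk2_center in the frame of hopper between -0.09 and 0.09 m and y of chunk2_center in the frame of hopper between -0.09 and 0.09 m and x of chunk3_center in the frame of hopper between -0.09 and 0.09 m and y of chunk3_center in the frame of hopper between -0.09 and 0.09 m and x of chunk4_center in the frame of hopper between -0.09 and 0.09 m and y of chunk4_center in the frame of hopper between -0.09 and 0.09 m and angle between tote's own z axis and vertical above 0.52 rad and contact force between the fingers and tote above 0.5 N), for 0.1 s.
2. the tote stands upright within the cradle's guides, resting on its plate, while the gripper still holds it (x of tote_grip in the frame of cradle between -0.012 and 0.012 m and y of tote_grip in the frame of cradle between -0.012 and 0.012 m and angle between the x axis of tote and the x axis of cradle, either way round below 0.13 rad and angle between tote's own z axis and vertical below 0.06 rad and contact force between tote and cradle above 0.5 N and contact force between the fingers and tote above 0.5 N), for 0.1 s.
At the end, for the whole second after the job is handed in: All five chunks are in the hopper (centres inside its straight walls, below 105 mm), and the released tote rests on the cradle's plate, upright within 0.06 rad, its x axis within 0.13 rad of the cradle's (either way round), its bar's centre within 12 mm of the cradle's centre lines, at rest (x of chunk0_center in the frame of hopper between -0.09 and 0.09 m and y of chunk0_center in the frame of hopper between -0.09 and 0.09 m and z of each of chunk0_center, chunk1_center, chunk2_center, chunk3_center, chunk4_center in the frame of hopper below 0.105 m and x of chunk1_center in the frame of hopper between -0.09 and 0.09 m and y of chunk1_center in the frame of hopper between -0.09 and 0.09 m and x of chunk2_center in the frame of hopper between -0.09 and 0.09 m and y of chunk2_center in the frame of hopper between -0.09 and 0.09 m and x of chunk3_center in the frame of hopper between -0.09 and 0.09 m and y of chunk3_center in the frame of hopper between -0.09 and 0.09 m and x of chunk4_center in the frame of hopper between -0.09 and 0.09 m and y of chunk4_center in the frame of hopper between -0.09 and 0.09 m and x of tote_grip in the frame of cradle between -0.012 and 0.012 m and y of tote_grip in the frame of cradle between -0.012 and 0.012 m and angle between the x axis of tote and the x axis of cradle, either way round below 0.13 rad and angle between tote's own z axis and vertical below 0.06 rad and contact force between tote and cradle above 0.5 N and linear speed of tote below 0.02 m/s); the robot touches nothing.
It fails at once if a bystander is moved more than 25 mm (distance of any of can_a, can_b, jar, palette, tape, brush_cup from where it was at the start of the episode above 0.025 m).
It fails at once if the tote bears on the cradle with more than 40 N (not gentle) (contact force between tote and cradle above 40 N).
It also fails if it takes over 58 s, if anything falls off the work surface, if the arm or the gripper's body presses on something with over 40 N, if the wrist force passes 120 N, or if a joint passes its speed limit or range.

## Robot

A 7-joint arm with a two-finger parallel gripper is mounted at the origin on the work surface. World frame = base frame: x ahead of the robot, y to its left, z up, the work surface at z = 0. Lengths are in m, angles in degrees, forces in N, time in s.
With the tool pointing down it reaches from about 0.425 to 0.875 m from the base axis. Payload 4.7 kg.
Tool frame: the origin (TCP) lies between the finger pads; the fingertips stand env.finger_overhang ahead of it and the grasp point (between the pads) lies 5 mm behind it (env.finger_overhang is the distance from the TCP to the fingertips, in m); z points along the fingers, y is the line along which they close (so a half turn about z gives the same grasp; the last joint's range is limited). The gripper opens to 87 mm and grips with 3 to 60 N. Pads are 19 mm wide; open, the fingers measure 117 mm over their backs; the gripper's body (75 mm by 190 mm) begins 51 mm behind the grasp point.
Start: joints at [-63.593, 18.392, -4.016, 83.108, 1.295, 78.541, -3.26], TCP at [0.281, 0.586, 0.237] pointing down, gripper open.
Joint ranges: [-163.93, 163.93], [-17.29, 119.83], [-79.2, 71.16], [3.27, 140.29], [-89.18, 269.18], [5.43, 117.66], [-154.24, 154.24]. Speed limits (degrees/s): [147.25, 147.25, 180, 180, 180, 180, 180].

## Interface

Orientations are given as [roll, pitch, yaw] about the fixed x, y, z axes, in that order (R = Rz(yaw) Ry(pitch) Rx(roll)).
In Python, from cell import telemetry, eyes, env, models gives the robot as it stands. The module is installed in compiled form; this text tells all that it offers.
- The arm moves only by the tool drive_tool, never from a script. Its arguments are lists of equal length, an entry for each row: "angular": the turn, a rotation vector about the tool's x, y, z in rad, a list of three; "delta_pos": the shift along the tool's x, y, z in cm, a list of three; "gripper": the finger opening in cm, from 0 to 8.7. A call has 1 to 20 rows; each row shifts and turns the commanded pose from where the row before left it, along the tool's axes as they then stand; what a row does not reach is not made up. A row lasts 1/10 s, in which the tool goes at most 50 mm and 8.59 degrees, less where a joint would pass 70% of its speed; a pose out of reach is approached as far as the arm can. A call with a gripper value outside its range is refused whole. The fingers move at their own pace and stop on an object; "squeeze" is the grip in N (left out, the last holds). Time passes only in rows, so rows that do not move let the fingers close. It gives the time, the measured TCP pose, the force, the opening and the grip force at its end, in the units of the state.
- telemetry.get_obs(): the state, without advancing time (a new reading comes with each control period).
- eyes.read_camera(name): name is "side" or "top"; returns a dict with "pixels" (384x512x3 uint8, red, green, blue), "mtx" (3x3 intrinsics, pixels), "origin" and "orientation" of the camera in the world. Camera axes: x right, y down, z forward; pixel columns grow to the right and rows downward; lengths in m; the calibration is good to about 2 mm. A picture is of the moment at which its call begins. There is no depth.
- env.sign_off(): hands the job in; it is judged then, once.
Trained networks look in a picture, given as the dict that the camera call returned (one of the last four; its "shot" number tells which), for a name from the list of things; names that differ only in an ending like _2 or _b are one class to them, and where a whole thing is asked for, a point or a joint stands for the part that bears it (a point fixed in the world has none). Each returns a list of dicts, best first, with "p" (0 to 1); they miss things now and then, are a little off and sometimes report something else, mostly with a low value. They report only what shows in the picture. A call takes as long as a camera call. They do not tell look-alikes from the thing itself.
- models.search_frame(picture, target): "centre" ([column, row] in pixels, amid what is visible of it).
- models.cut_out(picture, target): "pixels" (384x512 bool, what is visible of it) and "centre" ([column, row] in pixels, amid what is visible of it).
The state is a dict: "time_s": time; "qpos": joint angles; "joint_velocities": joint speeds; "effort": joint torques, N m; "tool_pos": TCP position; "tool_rot": TCP orientation; "force": force on the tool from outside, world axes, zero at the start; "wrist_torque": the same for the moment, N m; "grip_width": finger opening in m; "grasp_force": force on a finger pad.
Only numpy, scipy, OpenCV 4.12 (cv2) and the standard library are available. Lean on these libraries where they do the work, as an engineer would, in place of code of your own. Each camera call takes 0.05 s, during which the arm holds its last target. There are 200 camera calls.

## Working session

There is one attempt and no reset: what is moved stays moved. The work goes in short steps, Python scripts to look and compute and a tool call to move; the robot and the scene stay as the last step left them, time stands still between calls to the robot, and variables do not carry over. Pictures are saved under pics/ and viewed, at most 10 in all, crops included, and the job is handed in when it is done.

Besides the shell and the picture viewer there is one more tool, called after "Emit:" by a JSON object that holds its "fn" and its "kwargs", one argument or row to a line. drive_tool: Moves the arm, as the interface text tells. Its arguments: {"type":"object","properties":{"angular":{"type":"array","items":{"type":"array","items":{"type":"number"}}},"delta_pos":{"type":"array","items":{"type":"array","items":{"type":"number"}}},"gripper":{"type":"array","items":{"type":"number"}},"squeeze":{"type":"number"}},"required":["angular","delta_pos","gripper"]}

```bash
mkdir -p pics
cat > h.py <<'E'
import numpy as np, cv2
from scipy.spatial.transform import Rotation as R
from cell import telemetry, eyes, env, models
def K(c):
    o=np.array(c["orientation"],float)
    if o.shape==(3,3): M=o
    elif o.size==4: M=R.from_quat(o).as_matrix()
    else: M=R.from_euler('xyz',o,degrees=True).as_matrix()
    return np.array(c["mtx"]),M,np.array(c["origin"])
def ray(c,p):
    k,M,o=K(c); d=M@np.linalg.inv(k)@np.array([p[0],p[1],1.]); return o,d/np.linalg.norm(d)
def at_z(c,p,z):
    o,d=ray(c,p); return o+d*(z-o[2])/d[2]
def proj(c,P):
    k,M,o=K(c); q=k@(M.T@(np.array(P)-o)); return q[:2]/q[2]
def tri(c1,p1,c2,p2):
    o1,d1=ray(c1,p1);o2,d2=ray(c2,p2)
    A=np.stack([d1,-d2],1); t=np.linalg.lstsq(A,o2-o1,rcond=None)[0]
    a=o1+t[0]*d1;b=o2+t[1]*d2; return (a+b)/2,np.linalg.norm(a-b)
def save(c,n): cv2.imwrite("pics/"+n,c["pixels"][:,:,::-1])
E
python3 - <<'E'
from h import *
s=eyes.read_camera("side");t=eyes.read_camera("top")
im=np.vstack([s["pixels"],t["pixels"]])
save(s,"s0.png");save(t,"t0.png")
for n,c in(("side",s),("top",t)):
    print(n,c["mtx"],c["origin"],c["orientation"])
    for k in["tote_grip","tote","tote_lip","hopper","cradle","can_a","jar","palette","tape","brush_cup","chunk0_center"]:
        print(k,[(np.round(r["centre"]).tolist(),round(r["p"],2)) for r in models.search_frame(c,k)[:4]])
print(telemetry.get_obs(),env.finger_overhang)
E
```

```text
side [[463.90587335   0.         250.25541302]
 [  0.         463.90587335 187.02013901]
 [  0.           0.           1.        ]] [ 0.37646466 -0.71778522  0.97444909] [-1.41505300e+02 -1.92753751e-02 -8.78169840e+00]
tote_grip [([149.0, 128.0], 0.93), ([263.0, 184.0], 0.92), ([162.0, 325.0], 0.87), ([237.0, 98.0], 0.53)]
tote [([262.0, 183.0], 0.98), ([168.0, 327.0], 0.74), ([146.0, 126.0], 0.71)]
tote_lip [([146.0, 131.0], 0.87), ([264.0, 186.0], 0.78), ([164.0, 324.0], 0.74)]
hopper [([294.0, 307.0], 0.72), ([339.0, 129.0], 0.63)]
cradle [([238.0, 96.0], 0.81)]
can_a [([376.0, 235.0], 0.85), ([340.0, 132.0], 0.58)]
jar [([219.0, 151.0], 0.71)]
palette [([349.0, 196.0], 0.97)]
tape [([228.0, 249.0], 0.88)]
brush_cup [([314.0, 104.0], 0.88)]
chunk0_center [([240.0, 197.0], 0.44)]
top [[440.08477888   0.         251.25395966]
 [  0.         440.08477888 196.45240966]
 [  0.           0.           1.        ]] [0.26272946 0.00430827 1.27536255] [-1.67837163e+02  1.10478808e-01 -9.06197969e+01]
tote_grip [([150.0, 307.0], 0.89), ([242.0, 199.0], 0.61)]
tote [([149.0, 302.0], 0.92), (
[... 504 characters left out ...]
qpos': array([-63.59182967,  18.39188883,  -4.01578938,  83.10811246,
         1.29287025,  78.54068776,  -3.26183961]), 'joint_velocities': array([ 0.00243403, -0.11059626, -0.04635966, -0.03509224, -0.0643283 ,
        0.03767094,  0.02920652]), 'effort': array([ 2.54511388e-04, -4.91105497e+01, -4.02563531e-01, -3.12766707e+01,
       -6.32789754e-02,  3.38307896e-02,  9.10714363e-06]), 'tool_pos': array([0.28088292, 0.58619554, 0.23658194]), 'tool_rot': array([1.79995676e+02, 7.61816300e-04, 1.54398081e+02]), 'force': array([-0.43182489, -0.67095203, -0.16987026]), 'wrist_torque': array([ 0.04145309, -0.02702881, -0.00510563]), 'grasp_force': 0.0, 'grip_width': 0.08701832913289037} 0.014
```

View pics/s0.png

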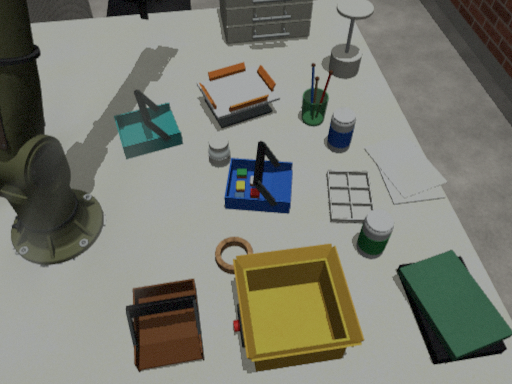

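View pics/t0.png

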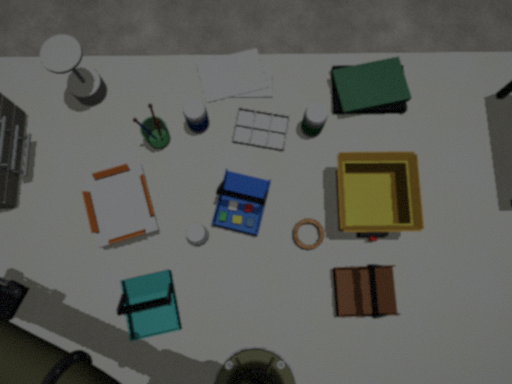

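The top view shows three totes: turquoise (150,303), brown (364,291) and blue with chunks (242,203). The side view puts them at (148,128), (168,325) and (260,185). Only the blue one fits, because of its colour and the chunks inside. Its spout points up-image (+x). The cradle is at top (120,204) / side (238,96) and the hopper at top (378,192) / side (294,305). I'll confirm in one enlarged crop.

Run:
```python
from h import *
s=eyes.read_camera("side");t=eyes.read_camera("top")
def crop(c,u,v,w=100,h=75):
    u0,v0=u-w//2,v-h//2
    o=cv2.resize(np.ascontiguousarray(c["pixels"][v0:v0+h,u0:u0+w]),(400,300),interpolation=cv2.INTER_CUBIC)
    o=cv2.convertScaleAbs(o,alpha=1.5)
    for i in range(0,w,10): cv2.line(o,(i*4,0),(i*4,6 if i%50 else 14),(255,0,255),1)
    for i in range(0,h,10): cv2.line(o,(0,i*4),(6,i*4),(255,0,255),1)
    print(u0,v0);return o
im=np.vstack([np.hstack([crop(t,242,203),crop(s,260,183)]),np.hstack([crop(t,122,205),crop(s,238,97)])])
cv2.imwrite("pics/crop.png",im[:,:,::-1])
for n,c in(("top",t),("side",s)):
    for k in["tote","cradle","hopper"]:
        for r in models.cut_out(c,k)[:3]:
            m=r["pixels"].astype(np.uint8)
            q=cv2.findContours(m,0,2)[0]; q=max(q,key=cv2.contourArea)
            print(n,k,r["p"],np.round(r["centre"]),int(m.sum()),cv2.approxPolyDP(q,3,True)[:,0].tolist())
```

```text
192 166
210 146
72 168
188 60
top tote 0.85 [364. 291.] 3122 [[394, 265], [334, 268], [336, 316], [398, 314]]
top tote 0.74 [240. 198.] 2401 [[226, 172], [216, 190], [212, 223], [256, 235], [270, 180]]
top tote 0.74 [150. 303.] 3378 [[169, 270], [120, 281], [122, 294], [117, 314], [126, 315], [131, 340], [181, 329]]
top cradle 0.57 [117. 203.] 4587 [[141, 164], [110, 167], [84, 181], [88, 220], [100, 247], [157, 229]]
top hopper 0.63 [377. 193.] 7003 [[337, 154], [340, 230], [375, 241], [390, 231], [423, 228], [414, 151]]
top hopper 0.38 [241. 198.] 2500 [[226, 170], [216, 190], [212, 223], [255, 236], [270, 180]]
side tote 0.81 [146. 128.] 2800 [[114, 117], [127, 158], [181, 143], [169, 104], [156, 105], [139, 91], [135, 92], [139, 109]]
side tote 0.72 [167. 326.] 5664 [[193, 280], [133, 290], [133, 303], [126, 307], [139, 371], [203, 358]]
side tote 0.61 [263. 183.] 3212 [[230, 160], [227, 208], [289, 212], [291, 163], [280, 162], [263, 142], [258, 144], [255, 159]]
side cradle 0.92 [236.  95.] 3561 [[261, 66], [246, 69], [240, 63], [209, 72], [209, 79], [197, 84], [222, 128], [272, 112], [269, 104], [279, 97], [273, 90], [274, 82]]
side cradle 0.72 [239. 184.] 95 [[237, 181], [236, 190], [243, 191], [244, 182]]
side hopper 0.74 [294. 311.] 12875 [[333, 246], [320, 244], [238, 256], [234, 260], [239, 296], [234, 330], [241, 334], [242, 346], [257, 371], [339, 359], [349, 347], [362, 343], [363, 335]]
```

View pics/crop.png

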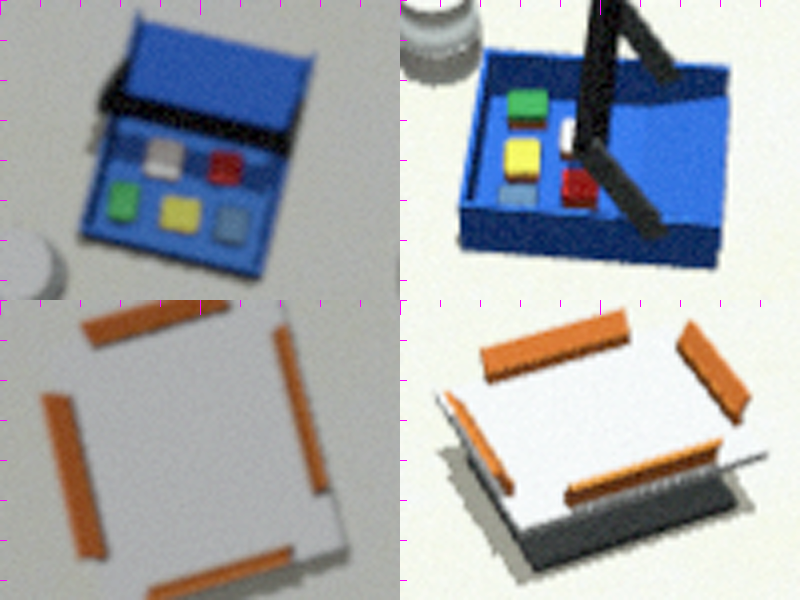

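```bash
cat > fit.py <<'E'
from h import *
from scipy.optimize import least_squares
s=eyes.read_camera("side");t=eyes.read_camera("top")
def W(p,l): c,n=np.cos(p[2]),np.sin(p[2]); l=np.array(l); return np.array([p[0]+c*l[0]-n*l[1],p[1]+n*l[0]+c*l[1],l[2]])
def solve(obs,p0):
    f=lambda p:np.concatenate([proj(c,W(p,l(p)))-px for c,px,l in obs])
    r=least_squares(f,p0,loss='soft_l1'); return r.x,np.round(r.fun,1)
C=lambda a,b,z:(lambda p:[a,b,z])
a,b=.0825,.067
p,r=solve([(t,(212,225.5),C(-a,b,.05)),(t,(257.5,235.5),C(-a,-b,.05)),(t,(226.5,169),C(a,b,.05)),(t,(270.5,179.8),C(a,-b,.05)),
 (s,(231.25,159),C(-a,b,.05)),(s,(292,163),C(a,b,.05)),(s,(225,198.5),C(-a,-b,.05)),(s,(290,202.5),C(a,-b,.05))],[.45,0,-.2])
print("tote",p,np.degrees(p[2]),r)
g=W(p,[0,0,.11]); print("bar px",proj(t,W(p,[0,.06,.11])),proj(t,W(p,[0,-.06,.11])),proj(s,W(p,[0,.06,.11])),proj(s,W(p,[0,-.06,.11])))
for sx,sy in((.0995,.084),(.084,.0995)):
    D=lambda i,j:(lambda p:[i*sx,j*sy,p[3]])
    p,r=solve([(t,(159,230),D(-1,-1)),(t,(142,165.5),D(1,-1)),(s,(218,117),D(-1,-1)),(s,(280,98.75),D(1,-1)),(s,(196.75,83.75),D(-1,1))],[.45,.35,.2,.08])
    print("cradle",sx,p,np.degrees(p[2]),r)
for c in(t,s):
    h=cv2.cvtColor(c["pixels"],cv2.COLOR_RGB2HSV); m=((h[...,0]>5)&(h[...,0]<14)&(h[...,1]>150)&(h[...,2]>90)).astype(np.uint8)
    n,_,st,ce=cv2.connectedComponentsWithStats(m)
    print([(int(st[i,4]),np.round(ce[i],1).tolist()) for i in range(1,n) if st[i,4]>30])
e=.11
p,r=solve([(t,(337,154),C(e,e,.13)),(t,(414,151),C(e,-e,.13)),(t,(423,228),C(-e,-e,.13)),(t,(340,230),C(-e,e,.13)),(s,(236,257),C(-e,e,.13)),(s,(332,245),C(e,e,.13)),(s,(363,339),C(e,-e,.13))],[.45,-.35,0])
print("hopper",p,np.degrees(p[2]),r)
for n,px,z in(("can_a",(198,110),.12),("can_b",(316,110),.12),("jar",(198,232),.075),("tape",(308,233),.02),("cup",(154,128),.09),("pal",(261,130),.018)): print(n,at_z(t,px,z))
E
python3 fit.py
```

```text
tote [ 0.51383497  0.02963175 -0.24333728] -13.942199092085334 [ 0.2 -1.9  1.1 -0.9 -0.1 -0.4  1.1 -0.9 -1.5 -0.8 -0.5 -0.6 -1.5 -0.6
 -0.4  0.2]
bar px [220.25733953 191.61514119] [263.31723918 201.57731004] [260.71639705 146.66250052] [256.91409429 182.97765185]
cradle 0.0995 [0.50570418 0.36963388 0.2764066  0.06215571] 15.836931490172164 [-0.3 -0.4  0.  -2.  -0.8  1.1 -0.4 -0.  -0.2 -0.2]
cradle 0.084 [0.50019824 0.38256992 0.317565   0.06285611] 18.19513439668859 [-0.1 -7.   0.4  2.4  5.7  0.2 -4.7  0.6 -0.2 -6.1]
[(94, [109.5, 170.7]), (58, [146.8, 194.3]), (177, [89.5, 211.1]), (80, [127.0, 236.4])]
[(211, [226.0, 70.3]), (123, [266.0, 76.7]), (66, [177.5, 294.5]), (539, [166.9, 332.7])]
hopper [ 0.52183371 -0.33530667  0.0150144 ] 0.8602617361007266 [-2.6 -1.8  1.1 -0.8  0.9  2.5 -0.1  2.6 -5.9 -1.8  0.3 -4.9  2.3  1.7]
can_a [0.76148791 0.15052924 0.12      ]
can_b [ 0.75763406 -0.18034364  0.12      ]
jar [0.42334932 0.15097559 0.075     ]
tape [ 0.4243349 -0.1576647  0.02     ]
cup [0.72104706 0.27904075 0.09      ]
pal [ 0.73875023 -0.02786011  0.018     ]
```

Tote: centre (0.514, 0.030), yaw −14°, and the predicted bar pixels match the picture to about 1 px. Cradle: (0.506, 0.370), yaw 15.8°, plate about 62 mm high. Hopper: (0.522, −0.335). Next I plan the move to the pre-grasp.

```bash
cat > plan.py <<'E'
from h import *
def Rt(yaw,tip): # tool orientation for tote yaw, tip (deg)
    T=R.from_euler('ZY',[yaw,tip],degrees=True)
    a=.5;b=np.sqrt(3)/2
    return T*R.from_matrix(np.array([[0,b,a],[1,0,0],[0,a,-b]]))
def now():
    o=telemetry.get_obs(); return np.array(o["tool_pos"]),R.from_euler('xyz',o["tool_rot"],degrees=True),o
def rows(p0,r0,p1,r1,n):
    "n equal rows; returns the rounded rows and the end pose"
    w=np.round((r0.inv()*r1).as_rotvec()/n,4); D=[];p,r=p0,r0
    for i in range(n):
        d=np.round(r.inv().apply((p1-p)/(n-i))*100,2); D.append(d.tolist())
        p=p+r.apply(d/100); r=r*R.from_rotvec(w)
    print("ang",w.tolist(),"x",n,"| max",round(np.linalg.norm(w),3));print("dp",str(D).replace(' ','')); return p,r
def grip_to_tcp(g,r): return np.array(g)+r.apply([0,0,.005])
E
python3 - <<'E'
from plan import *
r=Rt(-13.9,0); g=np.array([.514,.0295,.11]); tc=grip_to_tcp(g,r)
p,q,o=now()
a=tc+r.apply([0,0,-.09])
print(a); rows(p,q,a,r,18)
E
```

```text
[0.47274455 0.03970969 0.18361216]
ang [-0.0244, -0.0198, 0.0741] x 18 | max 0.08
dp [[-2.27,-2.28,0.29],[-2.43,-2.11,0.29],[-2.57,-1.93,0.29],[-2.7,-1.74,0.29],[-2.82,-1.55,0.31],[-2.92,-1.34,0.33],[-3.01,-1.13,0.36],[-3.07,-0.91,0.4],[-3.13,-0.69,0.44],[-3.16,-0.47,0.48],[-3.18,-0.25,0.54],[-3.18,-0.03,0.6],[-3.16,0.19,0.66],[-3.12,0.41,0.73],[-3.07,0.62,0.81],[-2.99,0.82,0.88],[-2.91,1.02,0.97],[-2.81,1.2,1.05]]
```

Emit:
{"fn": "drive_tool", "kwargs": {
  "angular": [
    [-0.0244,-0.0198,0.0741],
    [-0.0244,-0.0198,0.0741],
    [-0.0244,-0.0198,0.0741],
    [-0.0244,-0.0198,0.0741],
    [-0.0244,-0.0198,0.0741],
    [-0.0244,-0.0198,0.0741],
    [-0.0244,-0.0198,0.0741],
    [-0.0244,-0.0198,0.0741],
    [-0.0244,-0.0198,0.0741],
    [-0.0244,-0.0198,0.0741],
    [-0.0244,-0.0198,0.0741],
    [-0.0244,-0.0198,0.0741],
    [-0.0244,-0.0198,0.0741],
    [-0.0244,-0.0198,0.0741],
    [-0.0244,-0.0198,0.0741],
    [-0.0244,-0.0198,0.0741],
    [-0.0244,-0.0198,0.0741],
    [-0.0244,-0.0198,0.0741],
    [0,0,0],
    [0,0,0]
  ],
  "delta_pos": [
    [-2.27,-2.28,0.29],
    [-2.43,-2.11,0.29],
    [-2.57,-1.93,0.29],
    [-2.7,-1.74,0.29],
    [-2.82,-1.55,0.31],
    [-2.92,-1.34,0.33],
    [-3.01,-1.13,0.36],
    [-3.07,-0.91,0.4],
    [-3.13,-0.69,0.44],
    [-3.16,-0.47,0.48],
    [-3.18,-0.25,0.54],
    [-3.18,-0.03,0.6],
    [-3.16,0.19,0.66],
    [-3.12,0.41,0.73],
    [-3.07,0.62,0.81],
    [-2.99,0.82,0.88],
    [-2.91,1.02,0.97],
    [-2.81,1.2,1.05],
    [0,0,0],
    [0,0,0]
  ],
  "gripper": [8.7,8.7,8.7,8.7,8.7,8.7,8.7,8.7,8.7,8.7,8.7,8.7,8.7,8.7,8.7,8.7,8.7,8.7,8.7,8.7],
  "squeeze": 40
}}

```text
time_s: 3.7
tool_pos: [0.4834, 0.0573, 0.1802]
tool_rot: [150.9, 0.7, 77.3]
force: [0.1, 0.0, 0.6]
grip_width: 0.087
grasp_force: 0.0
```

Run:
```python
from plan import *
p,q,o=now();print(o["qpos"],o["force"])
r=Rt(-13.9,0); print("pos err",q.inv().apply(grip_to_tcp([.514,.0295,.11],r)-p)*100,"rot err",(q.inv()*r).as_rotvec())
s=eyes.read_camera("side");t=eyes.read_camera("top")
a=[cv2.resize(np.ascontiguousarray(c["pixels"][v:v+150,u:u+200]),(400,300)) for c,u,v in((t,140,130),(s,160,90))]
cv2.imwrite("pics/pre.png",np.hstack(a)[:,:,::-1])
for c in(s,t): print([(np.round(x["centre"],1).tolist(),round(x["p"],2)) for x in models.search_frame(c,"tote_grip")[:4]], proj(c,[.514,.0295,.11]))
```

```text
[-12.65733161 -17.17164863  -7.90633829 130.82717711  20.13918582
  43.4850705  -45.1000997 ] [0.11452138 0.04432967 0.60425267]
pos err [-1.95663228 -0.27994155  8.39668603] rot err [-0.01546118 -0.00048653  0.02477739]
[([165.0, 325.0], 0.8), ([148.4, 128.1], 0.78), ([260.8, 184.3], 0.56)] [258.95120734 164.26436192]
[([146.9, 307.6], 0.91), ([249.2, 197.4], 0.89)] [241.78094452 196.5235066 ]
```

View pics/pre.png

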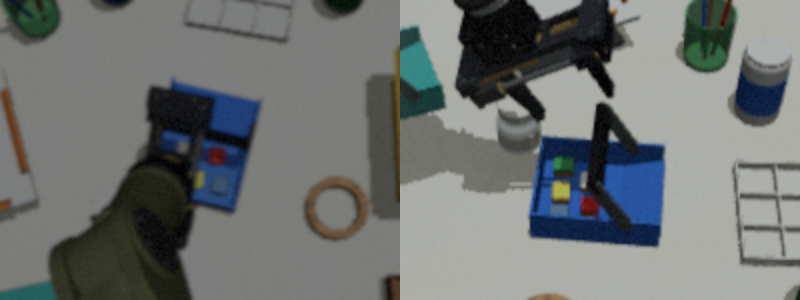

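The crops show the open gripper above and behind the bar, with the black bar clear ahead of the fingers. Joint 2 sits at its limit because the wrist is close in, so I fix the sideways error as I go forward.

Emit:
{"fn": "drive_tool", "kwargs": {
  "angular": [
    [-0.005,0,0.008],
    [-0.005,0,0.008],
    [-0.005,0,0.008],
    [0,0,0],
    [0,0,0]
  ],
  "delta_pos": [
    [-0.5,-0.07,1.0],
    [-0.5,-0.07,1.0],
    [-0.5,-0.07,1.0],
    [-0.46,-0.07,0.4],
    [0,0,0]
  ],
  "gripper": [8.7,8.7,8.7,8.7,8.7]
}}

```text
time_s: 4.4
tool_pos: [0.4925, 0.035, 0.1487]
tool_rot: [150.1, 0.1, 76.2]
force: [-0.1, -0.8, 0.0]
grip_width: 0.0872
grasp_force: 0.0
```

```bash
cat > err.py <<'E'
from plan import *
import sys
def err(g,yaw,tip):
    p,q,o=now();r=Rt(yaw,tip); print("q",np.round(o["qpos"],1),"F",np.round(o["force"],1),"pos",np.round(p,4))
    print("pos err cm",np.round(q.inv().apply(grip_to_tcp(g,r)-p)*100,2),"rot err",np.round((q.inv()*r).as_rotvec(),4))
if __name__=="__main__": v=list(map(float,sys.argv[1:])); err(v[:3],v[3],v[4])
E
python3 err.py .514 .0295 .11 -13.9 0
```

```text
q [-10.8 -14.9  -6.5 133.4  22.4  37.4 -46.3] F [-0.1 -0.8  0. ] pos [0.4925 0.035  0.1487]
pos err cm [-0.02 -0.    4.96] rot err [-0.0015 -0.0003  0.0023]
```

Emit:
{"fn": "drive_tool", "kwargs": {
  "angular": [
    [0,0,0],
    [0,0,0],
    [0,0,0],
    [0,0,0],
    [0,0,0],
    [0,0,0],
    [0,0,0],
    [0,0,0],
    [0,0,0],
    [0,0,0],
    [0,0,0],
    [0,0,0]
  ],
  "delta_pos": [
    [0,0,1.5],
    [0,0,1.5],
    [0,0,1.2],
    [0,0,0.8],
    [0,0,0],
    [0,0,0],
    [0,0,0],
    [0,0,0],
    [0,0,0],
    [0,0,0],
    [0,0,0],
    [0,0,0]
  ],
  "gripper": [8.7,8.7,8.7,8.7,8.7,0,0,0,0,0,0,0],
  "squeeze": 35
}}

```text
time_s: 5.6
tool_pos: [0.5172, 0.0292, 0.1061]
tool_rot: [150.0, 0.0, 76.2]
force: [-0.1, -0.2, -0.5]
grip_width: 0.0393
grasp_force: 0.0
```

```bash
python3 err.py .514 .0295 .11 -13.9 0
```

```text
q [ -8.9  -7.8  -6.7 133.5  27.2  30.5 -50.3] F [-0.1 -0.2 -0.5] pos [0.5172 0.0292 0.1061]
pos err cm [-0.04 -0.08 -0.  ] rot err [-0.0001 -0.0008  0.0017]
```

Emit:
{"fn": "drive_tool", "kwargs": {
  "angular": [
    [0,0,0],
    [0,0,0],
    [0,0,0],
    [0,0,0],
    [0,0,0],
    [0,0,0],
    [0,0,0],
    [0,0,0]
  ],
  "delta_pos": [
    [0,0,0],
    [0,0,0],
    [0,0,0],
    [0,0,0],
    [0,0,0],
    [0,0,0],
    [0,0,0],
    [0,0,0]
  ],
  "gripper": [0,0,0,0,0,0,0,0]
}}

```text
time_s: 6.4
tool_pos: [0.5174, 0.0291, 0.1061]
tool_rot: [150.0, 0.0, 76.2]
force: [0.4, 0.5, -0.0]
grip_width: 0.0115
grasp_force: 35.0
```

Run:
```python
from plan import *
p,q,o=now(); print(p,o["tool_rot"],o["grip_width"],o["grasp_force"])
p1=p+np.array([0.02,0,.07]); p1,q1=rows(p,q,p1,q,4)
r=Rt(-80,0); g=np.array([.53,-.25,.29]); p2=grip_to_tcp(g,r)
rows(p1,q1,p2,r,16)
```

```text
[0.51739835 0.02913685 0.10614283] [1.49990606e+02 2.57019236e-05 7.62014149e+01] 0.011541016273092295 34.99700523912907
ang [0.0, 0.0, 0.0] x 4 | max 0.0
dp [[0.12,1.3,-1.27],[0.12,1.29,-1.27],[0.12,1.3,-1.28],[0.12,1.29,-1.27]]
ang [0.0, -0.0361, 0.0625] x 16 | max 0.072
dp [[-1.72,0.67,-0.4],[-1.69,0.78,-0.34],[-1.65,0.88,-0.28],[-1.6,0.98,-0.22],[-1.54,1.08,-0.17],[-1.48,1.17,-0.11],[-1.4,1.26,-0.06],[-1.32,1.35,-0.01],[-1.23,1.43,0.03],[-1.14,1.5,0.08],[-1.04,1.57,0.12],[-0.94,1.64,0.15],[-0.83,1.69,0.18],[-0.71,1.74,0.21],[-0.59,1.78,0.23],[-0.48,1.81,0.26]]
```

Emit:
{"fn": "drive_tool", "kwargs": {
  "angular": [
    [0,0,0],
    [0,0,0],
    [0,0,0],
    [0,0,0],
    [0,0,0]
  ],
  "delta_pos": [
    [0.12,1.3,-1.27],
    [0.12,1.29,-1.27],
    [0.12,1.3,-1.28],
    [0.12,1.29,-1.27],
    [0,0,0]
  ],
  "gripper": [0,0,0,0,0]
}}

```text
time_s: 6.9
tool_pos: [0.5386, 0.0296, 0.178]
tool_rot: [149.8, -0.1, 76.2]
force: [1.3, -0.0, -1.5]
grip_width: 0.0117
grasp_force: 35.0
```

Emit:
{"fn": "drive_tool", "kwargs": {
  "angular": [
    [0,-0.0361,0.0625],
    [0,-0.0361,0.0625],
    [0,-0.0361,0.0625],
    [0,-0.0361,0.0625],
    [0,-0.0361,0.0625],
    [0,-0.0361,0.0625],
    [0,-0.0361,0.0625],
    [0,-0.0361,0.0625],
    [0,-0.0361,0.0625],
    [0,-0.0361,0.0625],
    [0,-0.0361,0.0625],
    [0,-0.0361,0.0625],
    [0,-0.0361,0.0625],
    [0,-0.0361,0.0625],
    [0,-0.0361,0.0625],
    [0,-0.0361,0.0625],
    [0,0,0]
  ],
  "delta_pos": [
    [-1.72,0.67,-0.4],
    [-1.69,0.78,-0.34],
    [-1.65,0.88,-0.28],
    [-1.6,0.98,-0.22],
    [-1.54,1.08,-0.17],
    [-1.48,1.17,-0.11],
    [-1.4,1.26,-0.06],
    [-1.32,1.35,-0.01],
    [-1.23,1.43,0.03],
    [-1.14,1.5,0.08],
    [-1.04,1.57,0.12],
    [-0.94,1.64,0.15],
    [-0.83,1.69,0.18],
    [-0.71,1.74,0.21],
    [-0.59,1.78,0.23],
    [-0.48,1.81,0.26],
    [0,0,0]
  ],
  "gripper": [0,0,0,0,0,0,0,0,0,0,0,0,0,0,0,0,0]
}}

```text
time_s: 8.6
tool_pos: [0.5297, -0.2547, 0.2843]
tool_rot: [150.0, 0.1, 9.8]
force: [-0.6, -0.1, -2.3]
grip_width: 0.0117
grasp_force: 35.0
```

Run:
```python
from plan import *
from err import err
err([.53,-.25,.29],-80,0); t=eyes.read_camera("top");s=eyes.read_camera("side")
a=[cv2.resize(c["pixels"],(400,300)) for c in(t,s)]
cv2.imwrite("pics/carry.png",np.hstack(a)[:,:,::-1])
```

```text
q [  4.9   1.    1.1 103.2  30.9  69.9 -83.4] F [-0.6 -0.1 -2.3] pos [ 0.5297 -0.2547  0.2843]
pos err cm [ 0.11 -0.11 -0.22] rot err [ 0.0005  0.0038 -0.0016]
```

View pics/carry.png

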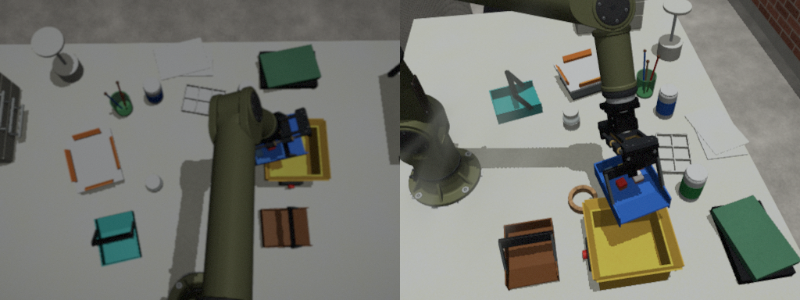

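The tote is held level with the chunks in it, and its spout is over the hopper's edge. Next I tip it, holding the lip near the hopper centre just above the rim.

Run:
```python
from plan import *
lip=np.array([.522,-.318,.155])
p,q,o=now()
for th,n in((20,5),(42,5),(60,6),(77,8)):
    T=R.from_euler('ZY',[-80,th],degrees=True); g=lip-T.apply([.082,0,-.09]); r=Rt(-80,th); 
    p,q=rows(p,q,grip_to_tcp(g,r),r,n); print(p)
```

```text
ang [0.0695, 0.0004, 0.0005] x 5 | max 0.07
dp [[-0.38,0.11,0.55],[-0.38,0.15,0.54],[-0.38,0.19,0.52],[-0.39,0.23,0.51],[-0.38,0.26,0.49]]
[ 0.51415314 -0.27327188  0.2627413 ]
ang [0.0768, 0.0, 0.0] x 5 | max 0.077
dp [[-0.0,0.89,-0.03],[-0.0,0.89,-0.1],[-0.0,0.88,-0.16],[-0.0,0.86,-0.23],[-0.0,0.84,-0.3]]
[ 0.52174554 -0.31628322  0.27190342]
ang [0.0523, 0.0, 0.0] x 6 | max 0.052
dp [[-0.0,0.61,-0.04],[-0.0,0.6,-0.07],[-0.0,0.6,-0.1],[-0.0,0.59,-0.14],[-0.0,0.59,-0.17],[-0.01,0.58,-0.19]]
[ 0.52793255 -0.3519138   0.26665258]
ang [0.0371, 0.0, 0.0] x 8 | max 0.037
dp [[0.0,0.43,-0.03],[0.0,0.43,-0.05],[0.0,0.43,-0.07],[0.0,0.42,-0.08],[0.0,0.42,-0.1],[0.0,0.42,-0.11],[0.0,0.41,-0.13],[0.0,0.41,-0.14]]
[ 0.53335252 -0.38262752  0.25175564]
```

Emit:
{"fn": "drive_tool", "kwargs": {
  "angular": [
    [0.0695,0,0],
    [0.0695,0,0],
    [0.0695,0,0],
    [0.0695,0,0],
    [0.0695,0,0],
    [0.0768,0,0],
    [0.0768,0,0],
    [0.0768,0,0],
    [0.0768,0,0],
    [0.0768,0,0],
    [0,0,0]
  ],
  "delta_pos": [
    [-0.38,0.11,0.55],
    [-0.38,0.15,0.54],
    [-0.38,0.19,0.52],
    [-0.39,0.23,0.51],
    [-0.38,0.26,0.49],
    [0,0.89,-0.03],
    [0,0.89,-0.1],
    [0,0.88,-0.16],
    [0,0.86,-0.23],
    [0,0.84,-0.3],
    [0,0,0]
  ],
  "gripper": [0,0,0,0,0,0,0,0,0,0,0]
}}

```text
time_s: 9.8
tool_pos: [0.5212, -0.3198, 0.2715]
tool_rot: [-168.1, 0.2, 9.8]
force: [-0.8, -1.1, -3.2]
grip_width: 0.0117
grasp_force: 35.0
```

Emit:
{"fn": "drive_tool", "kwargs": {
  "angular": [
    [0.0523,0,0],
    [0.0523,0,0],
    [0.0523,0,0],
    [0.0523,0,0],
    [0.0523,0,0],
    [0.0523,0,0],
    [0.0371,0,0],
    [0.0371,0,0],
    [0.0371,0,0],
    [0.0371,0,0],
    [0.0371,0,0],
    [0.0371,0,0],
    [0.0371,0,0],
    [0.0371,0,0],
    [0,0,0],
    [0,0,0],
    [0,0,0],
    [0,0,0]
  ],
  "delta_pos": [
    [0,0.61,-0.04],
    [0,0.6,-0.07],
    [0,0.6,-0.1],
    [0,0.59,-0.14],
    [0,0.59,-0.17],
    [0,0.58,-0.19],
    [0,0.43,-0.03],
    [0,0.43,-0.05],
    [0,0.43,-0.07],
    [0,0.42,-0.08],
    [0,0.42,-0.1],
    [0,0.42,-0.11],
    [0,0.41,-0.13],
    [0,0.41,-0.14],
    [0,0,0],
    [0,0,0],
    [0,0,0],
    [0,0,0]
  ],
  "gripper": [0,0,0,0,0,0,0,0,0,0,0,0,0,0,0,0,0,0]
}}

```text
time_s: 11.6
tool_pos: [0.5334, -0.3749, 0.2461]
tool_rot: [-134.6, 1.2, 10.6]
force: [0.3, 1.3, -1.9]
grip_width: 0.0114
grasp_force: 35.0
```

Run:
```python
from plan import *
p,q,o=now(); print(p,o["qpos"],o["force"],"tip",np.degrees((Rt(-80,0).inv()*q).as_rotvec()))
t=eyes.read_camera("top");s=eyes.read_camera("side")
a=[cv2.resize(np.ascontiguousarray(c["pixels"][v:v+150,u:u+200]),(400,300)) for c,u,v in((t,280,120),(s,190,210))]
cv2.imwrite("pics/tip.png",cv2.convertScaleAbs(np.hstack(a)[:,:,::-1],alpha=1.3))
```

```text
[ 0.5333871  -0.37493675  0.24607687] [ 55.74641141  49.54799684 -24.06217023  49.45583844 -13.35253128
 117.5948369  -48.59517114] [ 0.31290066  1.29165234 -1.9125148 ] tip [75.39905097 -1.38094931 -0.4850225 ]
```

View pics/tip.png

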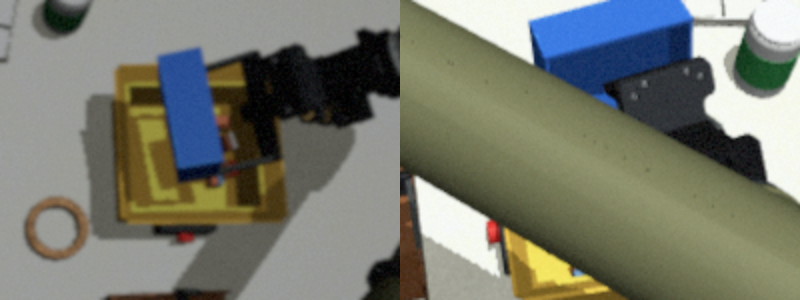

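The top crop shows the tote at 75°, with red, white and blue chunk bits visible in the hopper under it. I give it a small shake, then lift it back while still tipped to see the hopper.

Emit:
{"fn": "drive_tool", "kwargs": {
  "angular": [
    [-0.1,0,0],
    [0.1,0,0],
    [-0.1,0,0],
    [0.1,0,0],
    [0,0,0],
    [0,0,0]
  ],
  "delta_pos": [
    [0,0,0],
    [0,0,0],
    [0,0,0],
    [0,0,0],
    [0,0,0],
    [0,0,0]
  ],
  "gripper": [0,0,0,0,0,0]
}}

```text
time_s: 12.3
tool_pos: [0.5332, -0.375, 0.2452]
tool_rot: [-134.4, 1.2, 10.7]
force: [-0.1, -0.2, -1.5]
grip_width: 0.0114
grasp_force: 35.0
```

Run:
```python
from plan import *
p,q,o=now(); print(p,o["force"])
r=Rt(-80,60); rows(p,q,p+np.array([-.0,.10,.09]),r,8)
t=eyes.read_camera("top");s=eyes.read_camera("side")
for n,c in(("t",t),("s",s)):
    for k in range(5): print(n,k,[(np.round(x["centre"]).tolist(),round(x["p"],2)) for x in models.search_frame(c,f"chunk{k}_center")[:4]])
```

```text
[ 0.53315574 -0.37501946  0.24519404] [-0.1455632  -0.18079731 -1.52059469]
ang [-0.034, 0.0029, -0.0004] x 8 | max 0.034
dp [[0.21,-1.67,0.09],[0.21,-1.67,0.03],[0.21,-1.67,-0.03],[0.21,-1.67,-0.08],[0.21,-1.66,-0.14],[0.21,-1.65,-0.19],[0.21,-1.65,-0.25],[0.22,-1.64,-0.3]]
t 0 [([390.0, 214.0], 0.52)]
t 1 []
t 2 []
t 3 []
t 4 []
s 0 []
s 1 []
s 2 [([219.0, 152.0], 0.7)]
s 3 [([265.0, 351.0], 0.18)]
s 4 []
```

Emit:
{"fn": "drive_tool", "kwargs": {
  "angular": [
    [-0.034,0.003,0],
    [-0.034,0.003,0],
    [-0.034,0.003,0],
    [-0.034,0.003,0],
    [-0.034,0.003,0],
    [-0.034,0.003,0],
    [-0.034,0.003,0],
    [-0.034,0.003,0],
    [0,0,0]
  ],
  "delta_pos": [
    [0.21,-1.67,0.09],
    [0.21,-1.67,0.03],
    [0.21,-1.67,-0.03],
    [0.21,-1.67,-0.08],
    [0.21,-1.66,-0.14],
    [0.21,-1.65,-0.19],
    [0.21,-1.65,-0.25],
    [0.22,-1.64,-0.3],
    [0,0,0]
  ],
  "gripper": [0,0,0,0,0,0,0,0,0]
}}

```text
time_s: 13.8
tool_pos: [0.5347, -0.2713, 0.3397]
tool_rot: [-150.1, -0.3, 10.1]
force: [0.4, 0.7, -1.2]
grip_width: 0.0114
grasp_force: 35.0
```

Run:
```python
from plan import *
p,q,o=now(); print(p,o["qpos"],o["force"],"tip",np.degrees((Rt(-80,0).inv()*q).as_rotvec()))
t=eyes.read_camera("top");s=eyes.read_camera("side")
a=[cv2.resize(np.ascontiguousarray(c["pixels"][v:v+150,u:u+200]),(400,300)) for c,u,v in((t,280,120),(s,190,210))]
cv2.imwrite("pics/tip2.png",cv2.convertScaleAbs(np.hstack(a)[:,:,::-1],alpha=1.3))
```

```text
[ 0.53469131 -0.27130693  0.3396688 ] [ 53.47634236  28.47300865 -27.20752063  65.51836207 -11.47331849
 106.93513862 -54.30302764] [ 0.36100408  0.70091601 -1.17770735] tip [59.88894765  0.30997647 -0.11901469]
```

View pics/tip2.png

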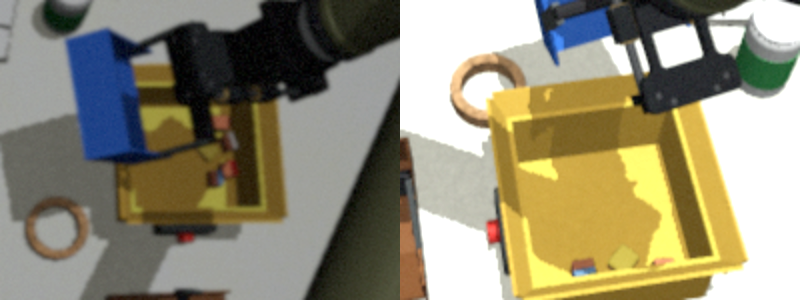

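Run:
```python
from plan import *
t=eyes.read_camera("top");s=eyes.read_camera("side")
a=[cv2.resize(np.ascontiguousarray(c["pixels"][v:v+60,u:u+40]),(400,600),interpolation=cv2.INTER_CUBIC) for c,u,v in((t,370,165),)]
a.append(cv2.resize(np.ascontiguousarray(s["pixels"][325:353,260:340]),(400,140),interpolation=cv2.INTER_CUBIC)); a[1]=np.vstack([a[1],np.zeros((460,400,3),np.uint8)])
cv2.imwrite("pics/ch.png",cv2.convertScaleAbs(np.hstack(a)[:,:,::-1],alpha=1.5))
print(telemetry.get_obs()["force"])
```

```text
[ 0.31965032 -0.38838299 -1.93130368]
```

View pics/ch.png

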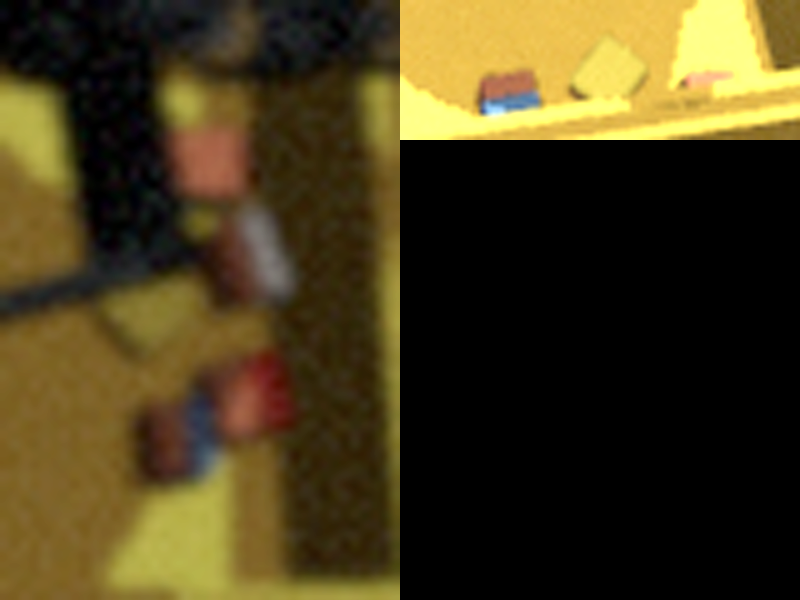

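All five chunks lie in the hopper: an upside-down terracotta one (green), then white, yellow, red and blue. The tote is still tipped at 60° and empty. Next I refine the cradle estimate from its guides and plan the transfer.

Run:
```python
from plan import *
t=eyes.read_camera("top");s=eyes.read_camera("side")
def guides(c,box):
    h=cv2.cvtColor(cv2.GaussianBlur(c["pixels"],(3,3),0),cv2.COLOR_RGB2HSV); m=((h[...,0]>4)&(h[...,0]<17)&(h[...,1]>120)&(h[...,2]>70)).astype(np.uint8)
    k=np.zeros_like(m);u,v,u2,v2=box;k[v:v2,u:u2]=1;m*=k
    n,_,st,ce=cv2.connectedComponentsWithStats(m); return [(int(st[i,4]),np.round(ce[i],1).tolist()) for i in range(1,n) if st[i,4]>25]
gt=guides(t,(75,155,170,255));gs=guides(s,(185,55,290,135));print(gt,gs)
for z in(.062,.0755,.089):
    P=np.array([at_z(t,c,z) for _,c in gt]);P=P[np.argsort(P[:,0])]
    print("top",z,np.round(P[:,:2],4).tolist())
    Q=np.array([at_z(s,c,z) for _,c in gs]);Q=Q[np.argsort(Q[:,0])]; print("side",np.round(Q[:,:2],4).tolist())
p=np.array([.5057,.3696]);
Rz=lambda a:np.array([[np.cos(a),-np.sin(a)],[np.sin(a),np.cos(a)]])
for a,b in((.0925,0),(-.0925,0),(0,.077),(0,-.077)):
    w=np.append(p+Rz(np.radians(15.8))@[a,b],.0755);print("pred top",proj(t,w).round(1),"side",proj(s,w).round(1))
p,q,o=now()
r=Rt(-80,0); p,q=rows(p,q,grip_to_tcp([.52,-.25,.32],r),r,8)
r=Rt(-32,0); p,q=rows(p,q,grip_to_tcp([.55,.06,.30],r),r,10)
r=Rt(15.8,0); p,q=rows(p,q,grip_to_tcp([.506,.37,.24],r),r,10)
```

```text
[(203, [110.3, 171.4]), (119, [146.6, 194.8]), (244, [90.0, 211.7]), (123, [126.1, 236.7])] [(160, [233.3, 68.7]), (136, [265.0, 75.9])]
top 0.062 [[0.4142, 0.3514], [0.4856, 0.456], [0.5323, 0.2993], [0.602, 0.4057]]
side [[0.5075, 0.4785], [0.6001, 0.4279]]
top 0.0755 [[0.4125, 0.3475], [0.4832, 0.451], [0.5293, 0.296], [0.5982, 0.4013]]
side [[0.5055, 0.4608], [0.5968, 0.411]]
top 0.089 [[0.4108, 0.3437], [0.4807, 0.446], [0.5263, 0.2927], [0.5945, 0.3968]]
side [[0.5036, 0.4431], [0.5935, 0.394]]
pred top [112.5 172.6] side [265.2  79.3]
pred top [127.3 235.2] side [208.4  96. ]
pred top [ 92.7 211.1] side [227.3  72.8]
pred top [146.7 195.7] side [248.  103.3]
ang [-0.1312, 0.0002, -0.0006] x 8 | max 0.131
dp [[-0.11,-0.16,0.36],[-0.11,-0.2,0.34],[-0.11,-0.24,0.31],[-0.1,-0.28,0.27],[-0.11,-0.32,0.23],[-0.1,-0.34,0.19],[-0.11,-0.36,0.14],[-0.1,-0.39,0.09]]
ang [0.0, 0.0419, -0.0726] x 10 | max 0.084
dp [[0.85,-2.71,-1.33],[1.1,-2.63,-1.29],[1.34,-2.55,-1.24],[1.57,-2.44,-1.18],[1.79,-2.32,-1.11],[2.0,-2.18,-1.03],[2.2,-2.03,-0.94],[2.38,-1.86,-0.84],[2.54,-1.68,-0.74],[2.68,-1.49,-0.63]]
ang [-0.0, 0.0417, -0.0722] x 10 | max 0.083
dp [[2.41,-2.05,-0.49],[2.58,-1.87,-0.39],[2.72,-1.68,-0.28],[2.84,-1.48,-0.16],[2.94,-1.27,-0.04],[3.03,-1.06,0.08],[3.09,-0.83,0.21],[3.13,-0.61,0.34],[3.15,-0.38,0.47],[3.14,-0.16,0.6]]
```

Run:
```python
from h import *
from scipy.optimize import least_squares
s=eyes.read_camera("side");t=eyes.read_camera("top")
def W(p,a,b,z): c,n=np.cos(p[2]),np.sin(p[2]); return [p[0]+c*a-n*b,p[1]+n*a+c*b,z]
X,Y=.0995,.084
co=[(t,(159,230),-1,-1),(t,(142,165.5),1,-1),(s,(218,117),-1,-1),(s,(280,98.75),1,-1),(s,(196.75,83.75),-1,1)]
gu=[(t,(110,171.2),1,0),(t,(126.5,236.6),-1,0),(t,(89.8,211.5),0,1),(t,(146.7,194.6),0,-1),(s,(265.5,76.3),1,0),(s,(226,70.3),0,1)]
f=lambda p:np.concatenate([proj(c,W(p,i*X,j*Y,p[3]))-u for c,u,i,j in co]+[proj(c,W(p,i*p[4],j*p[5],p[3]+.0135))-u for c,u,i,j in gu])
for w in((1,1),(1,0),(0,1)):
    g=lambda p:f(p)*np.r_[np.full(10,w[0]),np.full(12,w[1])]
    r=least_squares(g,[.505,.37,.28,.07,.095,.08],loss='soft_l1');print(r.x.round(4),np.degrees(r.x[2]).round(1),f(r.x).round(1))
```

```text
[0.5054 0.3722 0.2851 0.0636 0.0966 0.0818] 16.3 [-1.1 -0.7 -1.4 -2.2 -0.6  0.2 -0.6 -1.2 -0.5 -0.9  0.8  0.1  0.3 -0.1
  0.1  0.4  0.6  0.4  0.6  1.5  0.3  0.7]
[0.5057 0.3696 0.2764 0.0622 0.095  0.08  ] 15.8 [-0.3 -0.4  0.  -2.  -0.8  1.1 -0.4 -0.  -0.2 -0.2  2.3  0.5  1.  -0.6
  1.8 -0.1  1.1  0.8  0.5  2.7  0.9  1.9]
[0.5048 0.372  0.2921 0.0685 0.0963 0.0806] 16.7 [-1.2 -1.  -2.  -2.6 -0.7 -0.9 -0.6 -2.6 -1.  -1.9  0.1 -0.   0.1 -0.2
 -0.   0.3 -0.2  0.2  0.3  0.2 -0.  -0.3]
```

Emit:
{"fn": "drive_tool", "kwargs": {
  "angular": [
    [-0.1312,0,0],
    [-0.1312,0,0],
    [-0.1312,0,0],
    [-0.1312,0,0],
    [-0.1312,0,0],
    [-0.1312,0,0],
    [-0.1312,0,0],
    [-0.1312,0,0],
    [0,0,0]
  ],
  "delta_pos": [
    [-0.11,-0.16,0.36],
    [-0.11,-0.2,0.34],
    [-0.11,-0.24,0.31],
    [-0.1,-0.28,0.27],
    [-0.11,-0.32,0.23],
    [-0.1,-0.34,0.19],
    [-0.11,-0.36,0.14],
    [-0.1,-0.39,0.09],
    [0,0,0]
  ],
  "gripper": [0,0,0,0,0,0,0,0,0]
}}

```text
time_s: 15.1
tool_pos: [0.5204, -0.2453, 0.3146]
tool_rot: [150.0, 0.2, 10.3]
force: [-1.2, -0.2, -2.4]
grip_width: 0.0116
grasp_force: 35.0
```

Emit:
{"fn": "drive_tool", "kwargs": {
  "angular": [
    [0,0.0419,-0.0726],
    [0,0.0419,-0.0726],
    [0,0.0419,-0.0726],
    [0,0.0419,-0.0726],
    [0,0.0419,-0.0726],
    [0,0.0419,-0.0726],
    [0,0.0419,-0.0726],
    [0,0.0419,-0.0726],
    [0,0.0419,-0.0726],
    [0,0.0419,-0.0726]
  ],
  "delta_pos": [
    [0.85,-2.71,-1.33],
    [1.1,-2.63,-1.29],
    [1.34,-2.55,-1.24],
    [1.57,-2.44,-1.18],
    [1.79,-2.32,-1.11],
    [2.0,-2.18,-1.03],
    [2.2,-2.03,-0.94],
    [2.38,-1.86,-0.84],
    [2.54,-1.68,-0.74],
    [2.68,-1.49,-0.63]
  ],
  "gripper": [0,0,0,0,0,0,0,0,0,0]
}}

```text
time_s: 16.1
tool_pos: [0.5541, 0.0601, 0.2972]
tool_rot: [150.1, -0.0, 57.9]
force: [-0.4, -1.6, -1.1]
grip_width: 0.0117
grasp_force: 35.0
```

Run:
```python
from plan import *
p,q,o=now(); print(p,o["tool_rot"],o["qpos"])
r=Rt(16,0); rows(p,q,grip_to_tcp([.506,.371,.25],r),r,12)
```

```text
[0.55407736 0.06007757 0.29719746] [ 1.50081667e+02 -2.89850569e-02  5.79185219e+01] [ 24.1117584   -9.85890913 -42.85121928 109.39841223  18.91656529
  59.89573599 -58.48762916]
ang [-0.0001, 0.0349, -0.0606] x 12 | max 0.07
dp [[2.0,-1.69,-0.48],[2.11,-1.56,-0.4],[2.22,-1.43,-0.33],[2.31,-1.3,-0.25],[2.39,-1.15,-0.17],[2.46,-1.01,-0.08],[2.52,-0.86,0.0],[2.56,-0.7,0.09],[2.6,-0.55,0.18],[2.61,-0.39,0.28],[2.62,-0.23,0.36],[2.62,-0.07,0.46]]
```

Emit:
{"fn": "drive_tool", "kwargs": {
  "angular": [
    [0,0.0349,-0.0606],
    [0,0.0349,-0.0606],
    [0,0.0349,-0.0606],
    [0,0.0349,-0.0606],
    [0,0.0349,-0.0606],
    [0,0.0349,-0.0606],
    [0,0.0349,-0.0606],
    [0,0.0349,-0.0606],
    [0,0.0349,-0.0606],
    [0,0.0349,-0.0606],
    [0,0.0349,-0.0606],
    [0,0.0349,-0.0606],
    [0,0,0],
    [0,0,0]
  ],
  "delta_pos": [
    [2.0,-1.69,-0.48],
    [2.11,-1.56,-0.4],
    [2.22,-1.43,-0.33],
    [2.31,-1.3,-0.25],
    [2.39,-1.15,-0.17],
    [2.46,-1.01,-0.08],
    [2.52,-0.86,0.0],
    [2.56,-0.7,0.09],
    [2.6,-0.55,0.18],
    [2.61,-0.39,0.28],
    [2.62,-0.23,0.36],
    [2.62,-0.07,0.46],
    [0,0,0],
    [0,0,0]
  ],
  "gripper": [0,0,0,0,0,0,0,0,0,0,0,0,0,0]
}}

```text
time_s: 17.5
tool_pos: [0.5079, 0.3719, 0.2436]
tool_rot: [150.1, 0.2, 106.0]
force: [0.4, -0.3, -1.7]
grip_width: 0.012
grasp_force: 35.0
```

Run:
```python
from plan import *
from err import err
g=[.505,.3715,.21]; err(g,16.4,0)
p,q,o=now(); r=Rt(16.4,0); p1,q1=rows(p,q,grip_to_tcp(g,r),r,3)
t=eyes.read_camera("top");s=eyes.read_camera("side")
a=[cv2.resize(np.ascontiguousarray(c["pixels"][v:v+120,u:u+160]),(400,300),interpolation=cv2.INTER_CUBIC) for c,u,v in((t,50,140),(s,160,20))]
cv2.imwrite("pics/over.png",cv2.convertScaleAbs(np.hstack(a)[:,:,::-1],alpha=1.3))
```

```text
q [  8.9  -1.1 -54.6 109.5  19.   46.3 -40. ] F [ 0.4 -0.3 -1.7] pos [0.5079 0.3719 0.2436]
pos err cm [ 0.05 -1.92  3.27] rot err [-0.0015  0.0055 -0.0043]
ang [-0.0005, 0.0018, -0.0014] x 3 | max 0.002
dp [[0.02,-0.64,1.09],[0.02,-0.64,1.09],[0.01,-0.65,1.09]]
```

View pics/over.png

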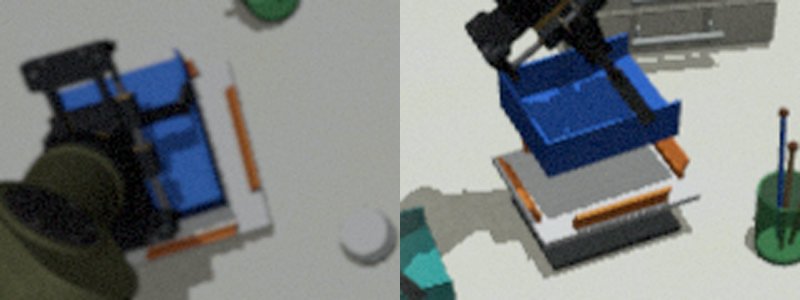

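Run:
```python
from plan import *
p,q,o=now(); t=eyes.read_camera("top");s=eyes.read_camera("side")
T=q*Rt(0,0).inv(); g=p-q.apply([0,0,.005]); print("tote rpy",T.as_euler('xyz',degrees=True),g)
P=lambda a,b,z:g+T.apply([a,b,z-.11])
for n,c,l,ob in(("rr bot s",s,(-.0825,-.067,0),(219.2,90)),("fr top s",s,(.0825,-.067,.05),(272.8,60.8)),("fr bot s",s,(.0825,-.067,0),(272,72.8)),("rl top s",s,(-.0825,.067,.05),(200,50)),("fr top t",t,(.0825,-.067,.05),(121,161)),("rr top t",t,(-.0825,-.067,.05),(140,222))):
    print(n,proj(c,P(*l)).round(1),ob)
```

```text
tote rpy [-0.18978068  0.03988201 15.89068423] [0.50615212 0.36994304 0.24833207]
rr bot s [219.3  91.9] (219.2, 90)
fr top s [273.7  61.3] (272.8, 60.8)
fr bot s [273.1  76.1] (272, 72.8)
rl top s [200.4  49.9] (200, 50)
fr top t [125.1 157.3] (121, 161)
rr top t [140.  217.9] (140, 222)
```

The picture shows the tote level and aligned over the cradle, and the predicted corners match the side picks to about 3 px (the rough top picks to 4–5 px). I lower it to just above the guides.

Emit:
{"fn": "drive_tool", "kwargs": {
  "angular": [
    [-0.0005,0.0018,-0.0014],
    [-0.0005,0.0018,-0.0014],
    [-0.0005,0.0018,-0.0014],
    [0,0,0],
    [0,0,0]
  ],
  "delta_pos": [
    [0.02,-0.64,1.09],
    [0.02,-0.64,1.09],
    [0.01,-0.65,1.09],
    [0,0,0],
    [0,0,0]
  ],
  "gripper": [0,0,0,0,0]
}}

```text
time_s: 18.2
tool_pos: [0.5074, 0.3713, 0.2053]
tool_rot: [150.0, 0.0, 106.3]
force: [-0.5, 0.1, -0.7]
grip_width: 0.0118
grasp_force: 35.0
```

Run:
```python
from plan import *
from err import err
err([.505,.3715,.21],16.4,0); p,q,o=now();print(o["tool_rot"],"down per mm in tool cm:",q.inv().apply([0,0,-.1]))
t=eyes.read_camera("top");s=eyes.read_camera("side")
T=q*Rt(0,0).inv(); g=p-q.apply([0,0,.005])
P=lambda a,b,z:g+T.apply([a,b,z-.11])
a=[]
for c,u,v in((t,70,150),(s,185,40)):
    im=c["pixels"].copy()
    a0=cv2.resize(np.ascontiguousarray(im[v:v+90,u:u+100]),(400,360),interpolation=cv2.INTER_CUBIC)
    f=lambda w:tuple(int(round(x)) for x in (proj(c,w)-[u,v]+.5)*4)
    for z in(0,.05): cv2.polylines(a0,[np.array([f(P(i*.0825,j*.067,z)) for i,j in((1,1),(1,-1),(-1,-1),(-1,1))])],True,(0,255,0),1)
    cr=np.array([.505,.3715]);y=np.radians(16.4)
    cv2.polylines(a0,[np.array([f([*(cr+np.array([[np.cos(y),-np.sin(y)],[np.sin(y),np.cos(y)]])@[i*.0995,j*.084]),.064]) for i,j in((1,1),(1,-1),(-1,-1),(-1,1))])],True,(255,0,255),1)
    a.append(a0)
cv2.imwrite("pics/low.png",cv2.convertScaleAbs(np.hstack(a)[:,:,::-1],alpha=1.2))
```

```text
q [  8.3   1.6 -55.2 112.6  23.9  42.5 -44.6] F [-0.5  0.1 -0.7] pos [0.5074 0.3713 0.2053]
pos err cm [ 0.09  0.04 -0.02] rot err [-0.0001  0.0012 -0.0011]
[1.50007441e+02 2.51347554e-02 1.06311471e+02] down per mm in tool cm: [ 4.38684225e-05 -4.99887471e-02  8.66090252e-02]
```

View pics/low.png

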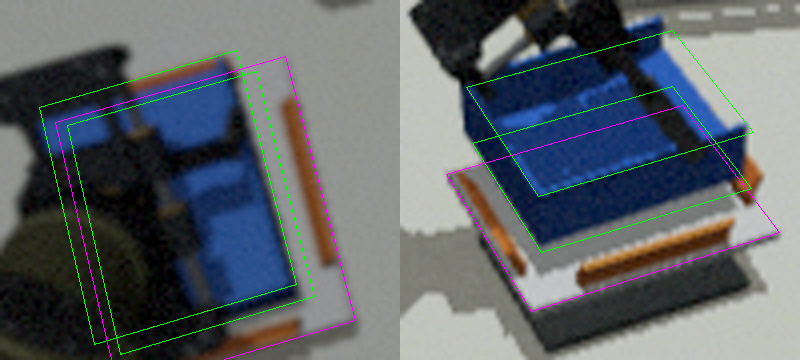

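The overlay, with the tote's predicted outline in green and the plate in magenta, agrees with the picture to 1–2 px. The tote lies within the guides, so I lower it slowly.

Emit:
{"fn": "drive_tool", "kwargs": {
  "angular": [
    [0,0.0006,-0.0005],
    [0,0.0006,-0.0005],
    [0,0,0],
    [0,0,0],
    [0,0,0],
    [0,0,0],
    [0,0,0],
    [0,0,0],
    [0,0,0],
    [0,0,0]
  ],
  "delta_pos": [
    [0.05,-0.13,0.28],
    [0.04,-0.13,0.26],
    [0,-0.15,0.26],
    [0,-0.15,0.26],
    [0,-0.15,0.26],
    [0,-0.15,0.26],
    [0,-0.15,0.26],
    [0,-0.1,0.17],
    [0,-0.1,0.17],
    [0,0,0]
  ],
  "gripper": [0,0,0,0,0,0,0,0,0,0]
}}

```text
time_s: 19.3
tool_pos: [0.5092, 0.3715, 0.1819]
tool_rot: [149.9, 0.0, 106.3]
force: [0.9, -3.7, 4.1]
grip_width: 0.0117
grasp_force: 35.1
```

```bash
python3 err.py .505 .3715 .175 16.4 0
```

```text
q [  7.2   3.9 -55.  114.1  28.5  40.5 -48.8] F [ 0.9 -3.7  4.1] pos [0.5092 0.3715 0.1819]
pos err cm [ 0.12 -0.7   0.89] rot err [ 0.0025  0.0018 -0.0014]
```

Emit:
{"fn": "drive_tool", "kwargs": {
  "angular": [
    [0,0,0],
    [0,0,0],
    [0,0,0]
  ],
  "delta_pos": [
    [-0.15,0,0],
    [-0.15,0,0],
    [0,0,0]
  ],
  "gripper": [0,0,0]
}}

```text
time_s: 19.6
tool_pos: [0.5084, 0.3698, 0.181]
tool_rot: [150.0, -0.0, 106.4]
force: [-0.2, -2.0, 1.1]
grip_width: 0.0116
grasp_force: 35.0
```

```bash
python3 err.py .505 .3715 .175 16.4 0; python3 -c "
from h import *
print(telemetry.get_obs()['wrist_torque'])"
```

```text
q [  7.6   3.7 -55.  114.3  27.9  40.3 -48.1] F [-0.2 -2.   1.1] pos [0.5084 0.3698 0.181 ]
pos err cm [ 0.26 -0.55  0.88] rot err [ 0.0008 -0.0005 -0.0003]
[-0.52625158  0.24863115 -0.36669333]
```

Emit:
{"fn": "drive_tool", "kwargs": {
  "angular": [
    [0,0,0],
    [0,0,0],
    [0,0,0],
    [0,0,0]
  ],
  "delta_pos": [
    [-0.15,0,0],
    [-0.05,-0.05,0.09],
    [0,-0.05,0.09],
    [0,0,0]
  ],
  "gripper": [0,0,0,0]
}}

```text
time_s: 20.0
tool_pos: [0.509, 0.3679, 0.1788]
tool_rot: [150.0, -0.0, 106.4]
force: [0.3, -0.0, -1.3]
grip_width: 0.0115
grasp_force: 35.0
```

```bash
python3 err.py .505 .3715 .175 16.4 0; python3 -c "
from h import *
print(telemetry.get_obs()['wrist_torque'])"
```

```text
q [  7.7   3.7 -54.9 114.5  28.   40.  -48. ] F [ 0.3 -0.  -1.3] pos [0.509  0.3679 0.1788]
pos err cm [ 0.46 -0.43  0.69] rot err [ 0.0005 -0.0004 -0.    ]
[-0.35053994  0.65408228 -0.0737265 ]
```

Emit:
{"fn": "drive_tool", "kwargs": {
  "angular": [
    [0,0,0],
    [0,0,0],
    [0,0,0],
    [0,0,0]
  ],
  "delta_pos": [
    [0,-0.05,0.09],
    [0,-0.05,0.09],
    [0,-0.05,0.09],
    [0,0,0]
  ],
  "gripper": [0,0,0,0]
}}

```text
time_s: 20.4
tool_pos: [0.5102, 0.3673, 0.1768]
tool_rot: [149.9, 0.0, 106.3]
force: [-0.9, -4.5, 4.0]
grip_width: 0.0116
grasp_force: 35.0
```

Emit:
{"fn": "drive_tool", "kwargs": {
  "angular": [
    [0,0,0],
    [0,0,0],
    [0,0,0]
  ],
  "delta_pos": [
    [0,-0.05,0.09],
    [0,-0.05,0.09],
    [0,0,0]
  ],
  "gripper": [0,0,0]
}}

```text
time_s: 20.7
tool_pos: [0.5113, 0.3665, 0.1758]
tool_rot: [149.8, 0.1, 106.2]
force: [-2.9, -7.4, 10.7]
grip_width: 0.0114
grasp_force: 35.0
```

I feel sideways contact before the plate. I measure the gaps between tote and guides numerically in both views.

```bash
cat > gap.py <<'E'
from plan import *
from scipy.ndimage import map_coordinates
t=eyes.read_camera("top");s=eyes.read_camera("side")
C=np.array([.505,.3715]);y=np.radians(16.4);Rz=np.array([[np.cos(y),-np.sin(y)],[np.sin(y),np.cos(y)]])
def cls(c,pts):
    uv=np.array([proj(c,w) for w in pts]); px=np.stack([map_coordinates(c["pixels"][...,k].astype(float),[uv[:,1],uv[:,0]],order=1) for k in range(3)],1)
    out=""
    for r,g,b in px:
        m=max(r,g,b)
        out+= "K" if m<45 else "B" if b>1.4*r else "O" if r>1.5*b else "w" if m>120 else "g"
    return out
Z=.066
for n,c in(("side",s),("top",t)):
    for a in(-.06,-.03,0,.03,.06): print(n,"x=%.2f y:-.10..-.04"%a,cls(c,[[*(C+Rz@[a,b]),Z] for b in np.arange(-.10,-.0399,.0015)]))
    for b in(-.05,-.03,0,.03): print(n,"y=%.2f x:-.12..-.06"%b,cls(c,[[*(C+Rz@[a,b]),Z] for a in np.arange(-.12,-.0599,.0015)]))
    for b in(-.03,0,.03): print(n,"y=%.2f x:.06...12"%b,cls(c,[[*(C+Rz@[a,b]),Z] for a in np.arange(.06,.1201,.0015)]))
p,q,o=now(); T=q*Rt(0,0).inv(); g=p-q.apply([0,0,.005]); print("bar in cradle",Rz.T@(g[:2]-C)*1000,"bottom z",g[2]-.11,T.as_euler('xyz',degrees=True),o["force"])
E
python3 gap.py
```

```text
side x=-0.06 y:-.10..-.04 KKKggggggggwwwwwwwwwwwwwwggBBBBBBBBBBBBBB
side x=-0.03 y:-.10..-.04 KKKKgggggggggggOOOOOOOOOOOOOOOOgBBBBBBBBB
side x=0.00 y:-.10..-.04 KgKKgggggggggggOOOOOOOOOOOOOOOOgBBBBBBBBB
side x=0.03 y:-.10..-.04 KKKKgggggggggggOOOOOOOOOOOOOOOOgBBBBBBBBB
side x=0.06 y:-.10..-.04 gggggggggggwwwgggOOOOOOOOOOOOOOgBBBBBBBBB
side y=-0.05 x:-.12..-.06 gggggggggggggggwwwwwwwwwwwwwgBBBBBBBBBBBB
side y=-0.03 x:-.12..-.06 ggggggggggKKggggggOOOOOOwwwgBBBBBBBBBBBBB
side y=0.00 x:-.12..-.06 gggggggggggKgggggOOOOOOOOgggBBBBBBBBBBBBB
side y=0.03 x:-.12..-.06 wwwwwwwwwwwwggggggOOOOOOOgggBBBBBBBBBBBBB
side y=-0.03 x:.06...12 KKKBBBBBBBBBBBBBBBBBBBBBBBBggOOOOgwwwwwww
side y=0.00 x:.06...12 KKKKKKKKKBBBBBBBBBBBBBBBBBBggOOOggOOOOOww
side y=0.03 x:.06...12 KKKKKKKKKBBBBBBBBBBBBBBBBBBggOOOOOOOOOOww
top x=-0.06 y:-.10..-.04 wwwwwwwggggggggggggggggggggBBBBBBBBBBBBBB
top x=-0.03 y:-.10..-.04 wwwwwwwwggggOOOOOOOgggggggggBBBBBBBBBBBBB
top x=0.00 y:-.10..-.04 wwwwwwwwggggOOOOOOOgggwwggggBBBBBBBBBBBBB
top x=0.03 y:-.10..-.04 wwwwwwwwggggOOOOOOOgggwwwwggggBBBBBKKKKBB
top x=0.06 y:-.10..-.04 wwwwwwwggggOOOOOOOOgggwwwwggggggKKBBBBBBB
top y=-0.05 x:-.12..-.06 wgggggggggggggggggggggggggggggBKBBBBBBBBB
top y=-0.03 x:-.12..-.06 ggggggggggggggOOOOOOOOggggggggKKKBBBBBBBB
top y=0.00 x:-.12..-.06 gggggggggggggggKKKKKKKKKKKKKKKKKKKKKKKKgB
top y=0.03 x:-.12..-.06 gggggggggggggggKKKKKKKKKKKKKKKKKKKKKKKKKK
top y=-0.03 x:.06...12 BBBBBBBBBBBBBBBBBBBBBBBggOOOOOOOOOOgwwwww
top y=0.00 x:.06...12 BBBBBBBBBBBBBBBBBBBBBBBggOOOOOOOOOOgggggg
top y=0.03 x:.06...12 KKKKKKKBBKKKKKKKKKKKKKKKKKKKKKKKKKKKKKKKK
bar in cradle [ 2.08517458 -6.52915393] bottom z 0.07016964913606193 [-0.11457589 -0.21169282 16.2373103 ] [-2.92105321 -8.18708266 10.4518923 ]
```

The top-view scan puts the tote's −y bottom edge at −58 mm in the cradle, turned about +3.5°. The tool pose predicts −73 mm, so the tote sits about 10 mm to +y and yawed in the grip, and it is touching the +y guide. I lift it, correct for that, and measure the tote itself before retrying.

Emit:
{"fn": "drive_tool", "kwargs": {
  "angular": [
    [0,0,0],
    [0,0,0],
    [0,0,0],
    [0,-0.0153,0.0265],
    [0,-0.0153,0.0265],
    [0,0,0],
    [0,0,0]
  ],
  "delta_pos": [
    [0,0.4,-0.69],
    [0,0.4,-0.69],
    [0,0.5,-0.87],
    [-0.4,0.35,-0.6],
    [-0.4,0.35,-0.6],
    [0,0,0],
    [0,0,0]
  ],
  "gripper": [0,0,0,0,0,0,0]
}}

```text
time_s: 21.5
tool_pos: [0.5115, 0.3602, 0.2138]
tool_rot: [149.9, -0.0, 102.9]
force: [0.1, 0.4, -1.5]
grip_width: 0.0116
grasp_force: 35.0
```

```bash
cat > meas.py <<'E'
from plan import *
from scipy.ndimage import map_coordinates
from scipy.optimize import least_squares
t=eyes.read_camera("top");s=eyes.read_camera("side")
p,q,o=now(); T=q*Rt(0,0).inv(); g=p-q.apply([0,0,.005])
P=lambda l:g+T.apply(np.array(l)-[0,0,.11])
def edge(c,a0,b0,e,n):  # outermost blue transition, scanning along dir e from outside in; local coords
    ks=np.arange(-.03,.025,.0005); pts=[P([a0,b0,n]+np.array([*e,0])*-k) for k in ks]  # k<0 outside
    uv=np.array([proj(c,w) for w in pts]); I=c["pixels"].astype(float)
    px=np.stack([map_coordinates(I[...,j],[uv[:,1],uv[:,0]],order=1) for j in range(3)],1)
    d=px[:,2]-px[:,0]; B=d>.5*np.percentile(d,95)
    i=np.argmax(B); return ks[i]*1000
for n,c in(("top",t),("side",s)):
    print(n,"-y edge (bottom), mm inward (+y):",[(a,edge(c,a,-.067,(0,-1),0).round(1)) for a in(-.07,-.05,-.03,0,.03,.05,.07)])
    print(n,"-x edge (bottom), mm inward (+x):",[(b,edge(c,-.0825,b,(-1,0),0).round(1)) for b in(-.06,-.05,-.04,-.02,0,.02,.04)])
C=np.array([.505,.3715]);y=np.radians(16.4);Rz=np.array([[np.cos(y),-np.sin(y)],[np.sin(y),np.cos(y)]])
print("bar in cradle mm",(Rz.T@(g[:2]-C)*1000).round(1),"bottom",(g[2]-.11).round(4),T.as_euler('xyz',degrees=True).round(2),o["force"].round(1))
E
python3 meas.py
```

```text
top -y edge (bottom), mm inward (+y): [(-0.07, np.float64(13.5)), (-0.05, np.float64(14.5)), (-0.03, np.float64(16.0)), (0, np.float64(16.0)), (0.03, np.float64(17.0)), (0.05, np.float64(12.0)), (0.07, np.float64(19.5))]
top -x edge (bottom), mm inward (+x): [(-0.06, np.float64(-20.5)), (-0.05, np.float64(8.0)), (-0.04, np.float64(9.0)), (-0.02, np.float64(8.0)), (0, np.float64(13.0)), (0.02, np.float64(-13.0)), (0.04, np.float64(-14.5))]
side -y edge (bottom), mm inward (+y): [(-0.07, np.float64(7.0)), (-0.05, np.float64(8.0)), (-0.03, np.float64(9.0)), (0, np.float64(10.5)), (0.03, np.float64(12.0)), (0.05, np.float64(12.0)), (0.07, np.float64(14.5))]
side -x edge (bottom), mm inward (+x): [(-0.06, np.float64(1.0)), (-0.05, np.float64(2.0)), (-0.04, np.float64(1.5)), (-0.02, np.float64(1.5)), (0, np.float64(15.5)), (0.02, np.float64(14.0)), (0.04, np.float64(14.5))]
bar in cradle mm [  0.3 -12.7] bottom 0.1077 [ 1.000e-02 -2.000e-02  1.289e+01] [-1.1  0.  -2. ]
```

```bash
cat >> meas.py <<'E'
print("----")
def prof(c,a0,b0,e,n,ks):
    uv=np.array([proj(c,P([a0,b0,n]+np.array([*e,0])*-k)) for k in ks]); I=c["pixels"].astype(float)
    return np.stack([map_coordinates(I[...,j],[uv[:,1],uv[:,0]],order=1) for j in range(3)],1).astype(int).tolist()
ks=np.arange(-.006,.046,.002)
for a in(-.05,.03): print("top",a,prof(t,a,-.067,(0,-1),0,ks))
print("side",prof(s,0,-.067,(0,-1),0,np.arange(-.006,.02,.002)))
E
python3 meas.py | sed '1,/----/d'
```

```text
top -0.05 [[92, 54, 26], [98, 70, 51], [106, 90, 79], [115, 110, 104], [121, 120, 117], [120, 120, 120], [114, 115, 115], [102, 103, 103], [75, 77, 81], [49, 55, 69], [31, 46, 73], [26, 55, 94], [29, 60, 105], [31, 64, 112], [34, 65, 116], [35, 67, 118], [36, 68, 119], [37, 67, 119], [37, 67, 120], [36, 69, 120], [35, 67, 118], [33, 65, 117], [34, 66, 118], [35, 66, 119], [37, 68, 120], [37, 68, 119]]
top 0.03 [[104, 68, 41], [101, 59, 27], [96, 55, 26], [97, 64, 43], [103, 81, 68], [111, 104, 95], [118, 115, 111], [117, 117, 117], [109, 111, 112], [91, 94, 94], [65, 68, 72], [39, 43, 54], [17, 25, 44], [12, 23, 48], [8, 17, 44], [4, 11, 33], [0, 8, 18], [10, 9, 15], [8, 6, 10], [5, 7, 8], [12, 12, 13], [13, 11, 13], [12, 9, 12], [13, 14, 17], [13, 16, 21], [12, 13, 20]]
side [[101, 102, 101], [99, 100, 100], [99, 100, 100], [99, 102, 100], [99, 101, 100], [97, 99, 99], [85, 88, 91], [70, 74, 81], [49, 56, 71], [25, 39, 63], [6, 26, 56], [9, 27, 56], [14, 28, 55]]
```

```bash
cat > fit6.py <<'E'
from plan import *
from scipy.ndimage import map_coordinates
from scipy.optimize import least_squares
t=eyes.read_camera("top");s=eyes.read_camera("side")
p,q,o=now(); T=q*Rt(0,0).inv(); g=p-q.apply([0,0,.005])
P=lambda l:g+T.apply(np.array(l)-[0,0,.11])
def scan(c,a0,b0,e,lo,hi):
    ks=np.arange(lo,hi,.0005); uv=np.array([proj(c,P([a0,b0,0]+np.array([*e,0])*-k)) for k in ks]); I=c["pixels"].astype(float)
    return uv,np.stack([map_coordinates(I[...,j],[uv[:,1],uv[:,0]],order=1) for j in range(3)],1)
obs=[]
for n,c,bt in(("s",s,85),("t",t,85)):
    for a in np.arange(-.07,.075,.01):
        uv,px=scan(c,a,-.067,(0,-1),-.002,.075); r=px[:,0]; m=r<(55)
        if not m.any(): continue
        i=np.argmax(m)
        if px[i:i+8,2].max()>25 and px[i:i+8,2].max()-px[i:i+8,0].min()>20: obs.append((c,'yb',uv[i],n,a))
        j=i+np.argmax(px[i:,2]>bt)
        if j>i+4 and px[i:j,2].min()>25: obs.append((c,'yt',uv[j],n,a))   # stayed blue: reached the rim
for b in np.arange(-.06,-.0,.01):
    uv,px=scan(s,-.0825,b,(-1,0),-.002,.06); m=px[:,0]<45
    if m.any(): i=np.argmax(m); obs.append((s,'xb',uv[i],'s',b))
def line(x,kind):
    Q=T*R.from_rotvec(x[3:6]); O=g+T.apply(x[:3])
    L={'yb':[(-.0825,-.067,0),(.0825,-.067,0)],'yt':[(-.0825,-.067,.05),(.0825,-.067,.05)],'xb':[(-.0825,-.067,0),(-.0825,.067,0)]}[kind]
    return [O+Q.apply(np.array(l)-[0,0,.11]) for l in L]
def f(x):
    out=[]
    for c,k,u,*_ in obs:
        A,B=[proj(c,w) for w in line(x,k)]; n=np.array([-(B-A)[1],(B-A)[0]]);n/=np.linalg.norm(n); out.append((u-A)@n)
    return np.array(out)
def reg(x): return np.r_[f(x),x[0]/.003,x[1]/.02,x[2]/.003,x[3]/.2,x[4]/.02,x[5]/.1]
r=least_squares(reg,np.zeros(6),loss='soft_l1')
if __name__=="__main__":
    for k in('yb','yt','xb'):
        for n in'st': print(k,n,[(round(float(ob[4]),2),round(float(e),1),round(float(e0),1)) for ob,e,e0 in zip(obs,f(r.x),f(np.zeros(6))) if ob[1]==k and ob[3]==n])
Q=T*R.from_rotvec(r.x[3:]); G=g+T.apply(r.x[:3])
print("shift mm",(r.x[:3]*1000).round(1),"rot deg",np.degrees(r.x[3:]).round(2),"tote rpy",Q.as_euler('xyz',degrees=True).round(2))
C=np.array([.505,.3715]);y=np.radians(16.4);Rz=np.array([[np.cos(y),-np.sin(y)],[np.sin(y),np.cos(y)]])
print("bar in cradle",(Rz.T@(G[:2]-C)*1000).round(1),"underside centre in cradle",(Rz.T@((G-Q.apply([0,0,.11]))[:2]-C)*1000).round(1),"bottom z",(G-Q.apply([0,0,.11]))[2].round(4))
E
python3 fit6.py
```

```text
yb s [(-0.07, -0.5, -1.7), (-0.06, -0.4, -1.7), (-0.05, -0.4, -1.8), (-0.04, -0.4, -1.9), (-0.03, -0.2, -1.9), (-0.02, -0.2, -2.1), (-0.01, -0.3, -2.3), (0.0, -0.2, -2.3), (0.01, -0.2, -2.4), (0.02, -0.3, -2.6), (0.03, -0.0, -2.5), (0.04, -0.2, -2.7), (0.05, -0.1, -2.9), (0.06, -0.0, -2.9), (0.07, 0.2, -2.7)]
yb t [(-0.07, 0.3, -3.8), (-0.06, -0.1, -4.3), (-0.05, 0.1, -4.3), (-0.04, 0.1, -4.5), (-0.03, 0.0, -4.7), (-0.02, 0.2, -4.7), (-0.01, 0.2, -4.8), (0.0, 0.2, -5.0), (0.01, -0.2, -5.6), (0.02, 0.4, -5.2), (0.03, 0.2, -5.5), (0.04, 0.2, -5.7), (0.05, 0.2, -5.9), (0.06, 0.3, -5.9), (0.07, -0.0, -6.4)]
yt s [(-0.06, 0.2, 0.5), (-0.05, 0.6, 0.8), (-0.04, 0.5, 0.5), (-0.03, 0.5, 0.4), (-0.02, 0.4, 0.2), (-0.01, 0.4, 0.1), (0.0, 0.3, -0.2), (0.01, 0.2, -0.4), (0.02, 0.3, -0.4), (0.03, -0.2, -0.9), (0.04, -0.3, -1.2), (0.07, 0.2, -1.1)]
yt t [(-0.07, -0.7, -2.6), (-0.06, 0.1, -2.1), (-0.05, 0.2, -2.1), (-0.04, 0.2, -2.2), (-0.03, 0.0, -2.6), (-0.02, 0.0, -2.8), (-0.01, -0.2, -3.2), (0.0, -0.2, -3.3), (0.01, -0.0, -3.3), (0.02, -1.7, -5.2), (0.06, -1.5, -5.7), (0.07, 0.5, -3.8)]
xb s [(-0.06, 0.4, 1.0), (-0.05, -0.0, 0.5), (-0.04, -0.2, 0.3), (-0.03, 0.0, 0.5), (-0.02, -0.1, 0.3), (-0.01, -0.0, 0.3)]
xb t []
shift mm [0.4 3.5 0.4] rot deg [ 5.96 -0.27  2.68] tote rpy [ 5.97 -0.44 15.54]
bar in cradle [ 1.1 -9.2] underside centre in cradle [2.1 2.2] bottom z 0.1089
```

Fit is good (mostly sub-pixel): the tote has rotated 6.5° about the finger-closing axis (roll 6°, yaw 2.7°) and slid 3.5 mm along the bar. I turn the tool to compensate.

```bash
cat > corr.py <<'E'
from fit6 import *
X=q.inv()*Q; v=q.inv().apply(G-p)
import sys
zb=float(sys.argv[1]); n=int(sys.argv[2])
Qd=R.from_euler('ZY',[16.4,0],degrees=True); qd=Qd*X.inv(); pd=np.array([.505,.3715,zb+.11])-qd.apply(v)
rows(p,q,pd,qd,n); print("tool cm for 1 mm down after:",qd.inv().apply([0,0,-.1]).round(4),"target pos",pd.round(4))
E
python3 corr.py .105 4
```

```text
shift mm [0.3 4.  0.2] rot deg [ 5.75 -0.26  2.86] tote rpy [ 5.76 -0.45 15.72]
bar in cradle [ 1.1 -8.6] underside centre in cradle [2.1 2.4] bottom z 0.1089
ang [0.0006, -0.0204, -0.0151] x 4 | max 0.025
dp [[0.2,-0.07,0.04],[0.21,-0.07,0.04],[0.21,-0.06,0.03],[0.21,-0.06,0.03]]
tool cm for 1 mm down after: [ 0.01   -0.0496  0.0863] target pos [0.5082 0.3677 0.2109]
```

Emit:
{"fn": "drive_tool", "kwargs": {
  "angular": [
    [0.0006,-0.0204,-0.0151],
    [0.0006,-0.0204,-0.0151],
    [0.0006,-0.0204,-0.0151],
    [0.0006,-0.0204,-0.0151],
    [0,0,0],
    [0,0,0]
  ],
  "delta_pos": [
    [0.2,-0.07,0.04],
    [0.21,-0.07,0.04],
    [0.21,-0.06,0.03],
    [0.21,-0.06,0.03],
    [0,0,0],
    [0,0,0]
  ],
  "gripper": [0,0,0,0,0,0],
  "squeeze": 50
}}

```text
time_s: 22.5
tool_pos: [0.5081, 0.368, 0.211]
tool_rot: [150.1, 5.7, 103.6]
force: [-0.1, 0.3, -1.9]
grip_width: 0.0114
grasp_force: 50.0
```

```bash
python3 corr.py .08 8
```

```text
shift mm [0.2 3.6 0.6] rot deg [ 6.57 -0.41  2.7 ] tote rpy [ 0.82 -0.2  16.21]
bar in cradle [ 0.1 -0.8] underside centre in cradle [0.5 0.8] bottom z 0.1056
ang [0.0003, -0.0013, -0.0013] x 8 | max 0.002
dp [[0.04,-0.16,0.27],[0.04,-0.16,0.27],[0.04,-0.16,0.28],[0.04,-0.16,0.27],[0.05,-0.16,0.28],[0.04,-0.16,0.27],[0.05,-0.16,0.28],[0.04,-0.15,0.27]]
tool cm for 1 mm down after: [ 0.0115 -0.0493  0.0863] target pos [0.5082 0.368  0.1856]
```

Emit:
{"fn": "drive_tool", "kwargs": {
  "angular": [
    [0.0003,-0.0013,-0.0013],
    [0.0003,-0.0013,-0.0013],
    [0.0003,-0.0013,-0.0013],
    [0.0003,-0.0013,-0.0013],
    [0.0003,-0.0013,-0.0013],
    [0.0003,-0.0013,-0.0013],
    [0.0003,-0.0013,-0.0013],
    [0.0003,-0.0013,-0.0013],
    [0,0,0]
  ],
  "delta_pos": [
    [0.04,-0.16,0.27],
    [0.04,-0.16,0.27],
    [0.04,-0.16,0.28],
    [0.04,-0.16,0.27],
    [0.05,-0.16,0.28],
    [0.04,-0.16,0.27],
    [0.05,-0.16,0.28],
    [0.04,-0.15,0.27],
    [0,0,0]
  ],
  "gripper": [0,0,0,0,0,0,0,0,0]
}}

```text
time_s: 23.5
tool_pos: [0.5077, 0.3683, 0.1849]
tool_rot: [150.3, 6.6, 103.8]
force: [-0.3, -0.4, -2.0]
grip_width: 0.0117
grasp_force: 50.0
```

Emit:
{"fn": "drive_tool", "kwargs": {
  "angular": [
    [0,0,0],
    [0,0,0],
    [0,0,0],
    [0,0,0],
    [0,0,0]
  ],
  "delta_pos": [
    [0.02,-0.1,0.17],
    [0.02,-0.1,0.17],
    [0.02,-0.1,0.17],
    [0.02,-0.1,0.17],
    [0,0,0]
  ],
  "gripper": [0,0,0,0,0]
}}

```text
time_s: 24.0
tool_pos: [0.5078, 0.3681, 0.1773]
tool_rot: [150.3, 6.6, 103.8]
force: [0.4, -0.6, -0.9]
grip_width: 0.0116
grasp_force: 50.0
```

Emit:
{"fn": "drive_tool", "kwargs": {
  "angular": [
    [0,0,0],
    [0,0,0],
    [0,0,0],
    [0,0,0]
  ],
  "delta_pos": [
    [0.01,-0.05,0.086],
    [0.01,-0.05,0.086],
    [0.01,-0.05,0.086],
    [0,0,0]
  ],
  "gripper": [0,0,0,0]
}}

```text
time_s: 24.4
tool_pos: [0.5078, 0.3682, 0.1745]
tool_rot: [150.3, 6.6, 103.8]
force: [0.9, 0.0, -1.4]
grip_width: 0.0121
grasp_force: 50.0
```

Emit:
{"fn": "drive_tool", "kwargs": {
  "angular": [
    [0,0,0],
    [0,0,0],
    [0,0,0]
  ],
  "delta_pos": [
    [0.01,-0.05,0.086],
    [0.01,-0.05,0.086],
    [0,0,0]
  ],
  "gripper": [0,0,0]
}}

```text
time_s: 24.7
tool_pos: [0.5082, 0.3683, 0.1731]
tool_rot: [150.2, 6.6, 103.8]
force: [0.2, -1.1, 0.8]
grip_width: 0.0115
grasp_force: 50.0
```

Emit:
{"fn": "drive_tool", "kwargs": {
  "angular": [
    [0,0,0],
    [0,0,0],
    [0,0,0]
  ],
  "delta_pos": [
    [0.01,-0.05,0.086],
    [0.005,-0.025,0.043],
    [0,0,0]
  ],
  "gripper": [0,0,0]
}}

```text
time_s: 25.0
tool_pos: [0.5087, 0.3683, 0.1725]
tool_rot: [150.1, 6.6, 103.7]
force: [-0.8, -2.4, 4.9]
grip_width: 0.0116
grasp_force: 50.0
```

```bash
python3 gap.py | tail -1; python3 -c "
from fit6 import *
for k in('yb','yt','xb'):
  for n in 'st':
    e=[round(float(e),1) for ob,e in zip(obs,f(r.x)) if ob[1]==k and ob[3]==n]; print(k,n,e)
print(o['force'],o['tool_pos'])"
```

```text
bar in cradle [ 0.17603761 -3.47082928] bottom z 0.06680046208000116 [-6.59077959  0.13247116 13.71087613] [-1.67933465 -1.85057418  5.52840827]
shift mm [-3.7 -2.2  8.1] rot deg [ 9.19 -2.28  2.57] tote rpy [ 2.56 -2.05 16.36]
bar in cradle [-3.6 -4.5] underside centre in cradle [0.4 0.4] bottom z 0.0753
yb s [0.4, 0.5, -1.5, -2.1, -2.1, -1.9, -1.8, -1.7, -1.7, -1.6, -1.5, -1.3, -1.3, -1.1, -1.1]
yb t [0.2, 0.0, 0.2, 0.4, 0.3, 0.5, 0.7, 0.5, 0.5, 0.5, 0.4, 0.5, 0.6, 0.8, 0.4]
yt s [0.4, 0.5, 0.6, 0.7, 1.0, 1.1, 1.3, 1.6, 1.6, 1.6, 1.6]
yt t [-1.2, -0.4, -0.4, -0.4, -0.2, -0.2, -0.2, -0.1, -0.3, -0.3, -2.5, -0.0]
xb s [0.2, 0.0, -0.3, -0.2, -0.2, -0.3]
xb t []
[-1.5519317  -3.08912826  5.22925467] [0.50870573 0.36834328 0.17252463]
```

```bash
sed -i "s/^for b in np.arange(-.06/obs=[ob for ob in obs if not(ob[1]=='yb' and ob[3]=='s' and abs(ob[4])<.065 and g[2]<.195 and ob[4]>-.055)]\n&/" fit6.py; python3 -c "
from fit6 import *
for k in('yb','yt','xb'):
  for n in 'st':
    e=[round(float(e),1) for ob,e in zip(obs,f(r.x)) if ob[1]==k and ob[3]==n]; print(k,n,e)
print(o['force'],o['tool_pos'])"
```

```text
shift mm [1.  2.8 0.2] rot deg [ 7.2  -0.3   2.61] tote rpy [ 0.61 -0.04 16.34]
bar in cradle [ 1.3 -0.7] underside centre in cradle [1.4 0.5] bottom z 0.0667
yb s [-0.6, -0.4, -3.2]
yb t [-0.0, -0.0, -0.0, 0.1, -0.1, 0.1, 0.3, 0.1, 0.1, 0.1, 0.1, 0.2, 0.1, 0.2, -0.1]
yt s [0.0, -0.1, 0.0, -0.1, 0.3, 0.1, 0.3, 0.5, 0.4, 0.3, 0.2]
yt t [-0.5, -0.0, -0.0, -0.0, 0.1, 0.1, 0.1, 0.1, -0.1, -0.3, -2.2, 0.2]
xb s [0.2, 0.2, -0.1, 0.0, 0.0, 0.0]
xb t []
[-2.09817436 -2.5766905   5.79132244] [0.50868606 0.36836839 0.17253974]
```

The tote is centred within 1.5 mm, upright to 0.6°, and its underside is at 67 mm, which matches the plate estimate. One more small press should confirm it rests on the plate.

Emit:
{"fn": "drive_tool", "kwargs": {
  "angular": [
    [0,0,0],
    [0,0,0],
    [0,0,0]
  ],
  "delta_pos": [
    [0.005,-0.025,0.043],
    [0.005,-0.025,0.043],
    [0,0,0]
  ],
  "gripper": [0,0,0]
}}

```text
time_s: 25.6
tool_pos: [0.5091, 0.3683, 0.1722]
tool_rot: [150.1, 6.6, 103.7]
force: [-2.2, -3.4, 8.4]
grip_width: 0.0113
grasp_force: 50.0
```

```bash
python3 fit6.py | tail -2; python3 -c "
from h import *
o=telemetry.get_obs();print(o['force'],o['tool_pos'],o['wrist_torque'])"
```

```text
shift mm [1.2 2.9 0.2] rot deg [ 7.39 -0.33  2.75] tote rpy [ 0.78 -0.13 16.46]
bar in cradle [ 2.  -0.7] underside centre in cradle [2.2 0.8] bottom z 0.0664
[-2.43028641 -3.67510112  7.49753219] [0.50914165 0.36832472 0.1722621 ] [-0.43681524  0.22910156 -0.29582716]
```

It is resting: a 1 mm press moved it only 0.3 mm and the force rose to about 10 N. Now I release and back out along the tool axis.

Emit:
{"fn": "drive_tool", "kwargs": {
  "angular": [
    [0,0,0],
    [0,0,0],
    [0,0,0],
    [0,0,0],
    [0,0,0],
    [0,0,0],
    [0,0,0],
    [0,0,0],
    [0,0,0],
    [0,0,0],
    [0,0,0],
    [0,0,0]
  ],
  "delta_pos": [
    [-0.005,0.025,-0.043],
    [0,0,0],
    [0,0,0],
    [0,0,0],
    [0,0,0],
    [0,0,0],
    [0,0,0],
    [0,0,0],
    [0,0,0],
    [0,0,0],
    [0,0,0],
    [0,0,0]
  ],
  "gripper": [0,6,6,6,6,6,6,6,6,6,6,6]
}}

```text
time_s: 26.9
tool_pos: [0.5079, 0.3681, 0.1707]
tool_rot: [150.3, 6.6, 103.8]
force: [0.7, 0.3, -0.4]
grip_width: 0.0601
grasp_force: 0.0
```

Run:
```python
from plan import *
p,q,o=now();print(o["force"],o["grip_width"],o["grasp_force"],p)
# clearance of bar along tool y
import fit6
print("bar centre in tool mm",q.inv().apply(fit6.G-p)*1000)
```

```text
[ 0.72545383  0.26819801 -0.43670669] 0.06013436917940297 0.0 [0.50790941 0.36812658 0.17069806]
shift mm [ 2.  -0.   0.3] rot deg [ 8.84 -0.91  2.82] tote rpy [ 2.26 -0.54 16.58]
bar in cradle [ 1.3 -3.5] underside centre in cradle [2.4 0.9] bottom z 0.0655
bar centre in tool mm [ 0.03464519  1.86416181 -4.34488973]
```

Emit:
{"fn": "drive_tool", "kwargs": {
  "angular": [
    [0,0,0],
    [0,0,0],
    [0,0,0],
    [0,0,0],
    [0,0,0],
    [0,0,0],
    [0,0,0],
    [0,0,0],
    [0,0,0],
    [0,0,0]
  ],
  "delta_pos": [
    [0,0,-0.5],
    [0,0,-1],
    [0,0,-1.5],
    [0,0,-1.5],
    [0,0,-2],
    [0,0,-2],
    [0,1,-2],
    [0,1.5,-2],
    [0,0,0],
    [0,0,0]
  ],
  "gripper": [6,6,6,6,6,6,6,6,6,6]
}}

```text
time_s: 28.0
tool_pos: [0.4653, 0.3723, 0.2913]
tool_rot: [150.2, 6.6, 103.8]
force: [-0.9, -1.0, -1.5]
grip_width: 0.0597
grasp_force: 0.0
```

Run:
```python
from plan import *
p,q,o=now();print(o["force"],p)
# measure tote with nominal pose at cradle: replace tool pose
import plan
C=[.505,.3715,.0665+.11]
rr=Rt(16.4,0)
plan.now=lambda:(grip_to_tcp(C,rr),rr,o)
import fit6
for k in('yb','yt','xb'):
  for n in 'st': print(k,n,[round(float(e),1) for ob,e in zip(fit6.obs,fit6.f(fit6.r.x)) if ob[1]==k and ob[3]==n])
```

```text
[-0.90409015 -1.03981066 -1.51160773] [0.46526191 0.37225976 0.29133165]
shift mm [ 1.1 -3.5 -0.8] rot deg [ 2.26 -0.63  0.32] tote rpy [ 2.26 -0.64 16.7 ]
bar in cradle [ 1.1 -3.5] underside centre in cradle [2.2 0.8] bottom z 0.0658
yb s [-0.9, -0.6, -3.6]
yb t [-0.1, -0.1, -0.0, 0.2, 0.2, 0.2, 0.2, 0.1, 0.1, 0.1, 0.2, 0.2, 0.2, 0.2, 0.1]
yt s [-0.1, 0.1, 0.4, 0.3, 0.3, 0.3, 0.4, 0.6, 0.5, 0.5, 0.5, -2.2]
yt t [-0.4, -0.0, 0.0, -0.1, -0.1, -0.1, -0.1, -0.4, -0.0, -0.2, -1.8, 0.2]
xb s [0.1, 0.1, 0.2, -0.1, -0.1, 0.1]
xb t []
```

Released. The fit shows a 2.3° roll, but it only sees the −y side. I check it with the far (+y) rim and the rear rim.

```bash
cat > far.py <<'E'
from plan import *
from scipy.ndimage import map_coordinates
t=eyes.read_camera("top");s=eyes.read_camera("side")
C=np.array([.505,.3715,.0665]);T=R.from_euler('z',16.6,degrees=True)
W=lambda l:C+T.apply(l)
def edge(c,l,e,lo=-.025,hi=.025):
    ks=np.arange(lo,hi,.0005); uv=np.array([proj(c,W(np.array(l)-np.array(e)*k)) for k in ks]); I=c["pixels"].astype(float)
    px=np.stack([map_coordinates(I[...,j],[uv[:,1],uv[:,0]],order=1) for j in range(3)],1)
    m=(px[:,0]<60)&(px[:,2]-px[:,0]>15); return round(ks[np.argmax(m)]*1000,1) if m.any() else None
for n,c in(("side",s),("top",t)):
    print(n,"far rim, inward mm",[(round(a,2),edge(c,(a,.067,.05),(0,1,0))) for a in np.arange(-.07,.075,.01)])
    print(n,"near rim bottom corner",[(round(a,3),edge(c,(a,-.067,0),(0,-1,0))) for a in(-.08,-.075,-.07,.07,.075,.08)])
    print(n,"rear rim, inward mm",[(round(b,2),edge(c,(-.0825,b,.05),(-1,0,0))) for b in np.arange(-.06,.065,.01)])
    # one-mm sensitivity: px per mm for z up and y
    w=W([0,.067,.05]);print("px/mm y",((proj(c,w+T.apply([0,.001,0]))-proj(c,w))).round(2),"z",(proj(c,w+[0,0,.001])-proj(c,w)).round(2))
E
python3 far.py
```

```text
side far rim, inward mm [(np.float64(-0.07), np.float64(7.5)), (np.float64(-0.06), np.float64(8.5)), (np.float64(-0.05), np.float64(7.5)), (np.float64(-0.04), np.float64(7.5)), (np.float64(-0.03), np.float64(7.0)), (np.float64(-0.02), np.float64(7.5)), (np.float64(-0.01), np.float64(7.5)), (np.float64(0.0), np.float64(7.0)), (np.float64(0.01), np.float64(7.5)), (np.float64(0.02), np.float64(7.0)), (np.float64(0.03), None), (np.float64(0.04), np.float64(7.0)), (np.float64(0.05), np.float64(7.5)), (np.float64(0.06), np.float64(7.5)), (np.float64(0.07), np.float64(7.5))]
side near rim bottom corner [(-0.08, np.float64(-0.5)), (-0.075, np.float64(-0.5)), (-0.07, np.float64(0.0)), (0.07, np.float64(14.0)), (0.075, np.float64(-0.5)), (0.08, np.float64(0.5))]
side rear rim, inward mm [(np.float64(-0.06), np.float64(-18.0)), (np.float64(-0.05), np.float64(-17.5)), (np.float64(-0.04), np.float64(-18.0)), (np.float64(-0.03), np.float64(-18.0)), (np.float64(-0.02), np.float64(-18.0)), (np.float64(-0.01), np.float64(-18.0)), (np.float64(0.0), np.float64(-18.0)), (np.float64(0.01), np.float64(-18
[... 819 characters left out ...]
rim bottom corner [(-0.08, None), (-0.075, np.float64(1.5)), (-0.07, np.float64(2.0)), (0.07, np.float64(1.5)), (0.075, np.float64(1.5)), (0.08, np.float64(2.0))]
top rear rim, inward mm [(np.float64(-0.06), np.float64(-7.5)), (np.float64(-0.05), np.float64(-7.0)), (np.float64(-0.04), np.float64(-7.0)), (np.float64(-0.03), np.float64(-6.5)), (np.float64(-0.02), np.float64(-7.0)), (np.float64(-0.01), np.float64(-6.5)), (np.float64(0.0), np.float64(-7.5)), (np.float64(0.01), np.float64(-7.0)), (np.float64(0.02), np.float64(-7.5)), (np.float64(0.03), np.float64(-7.5)), (np.float64(0.04), np.float64(-7.5)), (np.float64(0.05), None), (np.float64(0.06), None)]
px/mm y [-0.36  0.11] z [-0.13 -0.07]
```

The far rim sits no higher than flat, which rules out a tote wedged on the +y guide. The 2.3° is rim-threshold bias. Near-edge readings put the tote within 2–3 mm of the cradle centre, so I hand in.

```bash
python3 -c "
from cell import env
print(env.sign_off())"
```

```text
the job is handed in; nothing more can be done
None
```

I handed the job in at about 28 s of the 58 s; no verdict came back. All five chunks were seen in the hopper, and the empty tote is released on the cradle's plate, about 2–3 mm off centre. It should be level, but my last tilt reading was 2.3° (limit 3.4°), which I judged to be measurement bias.

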